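# Sort the pottery bench into its trays

### The job

Clear the pottery things off the bench into the sorting trays: stand both capped bottles upright in the yellow tray, lay both plaster mould halves side by side in the blue tray with their hollows up, and lay the red rib in the wooden tray. Everything should rest flat on its tray's floor; do not tip the bottles over or drop the moulds on the way, and leave the tape measure and the roll of masking tape where they are.

Things in the scene. Friction and masses are not known exactly. Their poses are not given: they have to be found in the camera images.
- bottle_green: Green-capped plastic bottle standing upright, 36 (its x) x 42 (its y) x 106 mm high, about 80 g; body and cap have nearly the same width from 10 mm up to 95 mm, so it can be gripped from above across its x at a height of 75 mm; origin at the centre of its underside, z up. Its tray: the yellow one.
- bottle_ochre: Ochre-capped, dark blue plastic bottle standing upright, 36 (its x) x 42 (its y) x 106 mm high, about 80 g; body and cap have nearly the same width from 10 mm up to 95 mm, so it can be gripped from above across its x at a height of 75 mm; origin at the centre of its underside, z up. Its tray: the yellow one.
- mould_square: Square cream plaster press-mould half, a rounded block 60 (its x) x 60 (its y) x 28 mm high with a shallow hollow in its top, about 150 g; grip it across its sides from above; origin at the centre of its underside, z up. Its tray: the blue one.
- mould_oblong: Oblong cream plaster press-mould half, a rounded block 50 (its x) x 65 (its y) x 26 mm high with a shallow hollow in its top, about 150 g; grip it across its sides (the 50 mm, along its x) from above; origin at the centre of its underside, z up. Its tray: the blue one.
- rib: Red potter's rib, a flat, slightly curved blade lying on the table, 35 (its x) x 77 (its y) x 8 mm thick, about 60 g; grip it across its x at the middle, with the fingertips close to the table; origin at the centre of its underside, z up. Its tray: the wooden one.
- tray_yellow: Yellow plastic sorting tray, open on top and fixed to the table, outer size 150 (its x) x 180 (its y) x 30 mm high, walls 5 mm and floor 5 mm thick, so the inside is 140 x 170 mm and things stand 5 mm above the table; origin at the centre of its underside, z up; its -x side (towards the robot) has a small blank card holder. For the two bottles.
- tray_blue: Blue plastic sorting tray, open on top and fixed to the table, outer size 150 (its x) x 180 (its y) x 30 mm high, walls 5 mm and floor 5 mm thick, so the inside is 140 x 170 mm and things stand 5 mm above the table; origin at the centre of its underside, z up; its -x side (towards the robot) has a small blank card holder. For the two plaster moulds.
- tray_wood: Brown wooden sorting tray, open on top and fixed to the table, outer size 150 (its x) x 180 (its y) x 30 mm high, walls 5 mm and floor 5 mm thick, so the inside is 140 x 170 mm and things stand 5 mm above the table; origin at the centre of its underside, z up; its -x side (towards the robot) has a small blank card holder. For the red rib.
- tape_measure: Yellow and black tape measure, 75 x 80 x 37 mm high, lying on the table close to the robot; origin at the centre of its underside. Leave it alone.
- masking_tape: Roll of beige masking tape lying flat, 96 mm across, 25 mm high, close to the robot; origin at the centre of its underside. Leave it alone.

How it is judged:
At the end, for the whole second after the job is handed in: Bottles in the yellow tray, moulds in the blue, rib in the wooden: each origin within 60 mm (tray x) and 75 mm (tray y) of the tray centre and under 12 mm above its underside (resting on the floor), upright or flat, right side up within 0.12 rad, released and at rest (x of bottle_green in the frame of tray_yellow between -0.06 and 0.06 m and y of bottle_green in the frame of tray_yellow between -0.075 and 0.075 m and z of bottle_green in the frame of tray_yellow between 0 and 0.012 m and angle between each of bottle_green, bottle_ochre, mould_square, mould_oblong, rib's own z axis and vertical below 0.12 rad and linear speed of each of bottle_green, bottle_ochre, mould_square, mould_oblong, rib below 0.02 m/s and x of bottle_ochre in the frame of tray_yellow between -0.06 and 0.06 m and y of bottle_ochre in the frame of tray_yellow between -0.075 and 0.075 m and z of bottle_ochre in the frame of tray_yellow between 0 and 0.012 m and x of mould_square in the frame of tray_blue between -0.06 and 0.06 m and y of mould_square in the frame of tray_blue between -0.075 and 0.075 m and z of mould_square in the frame of tray_blue between 0 and 0.012 m and x of mould_oblong in the frame of tray_blue between -0.06 and 0.06 m and y of mould_oblong in the frame of tray_blue between -0.075 and 0.075 m and z of mould_oblong in the frame of tray_blue between 0 and 0.012 m and x of rib in the frame of tray_wood between -0.06 and 0.06 m and y of rib in the frame of tray_wood between -0.075 and 0.075 m and z of rib in the frame of tray_wood between 0 and 0.012 m); the robot touches nothing.
It fails at once if a bottle is tipped over (more than 0.7 rad) (angle between any of bottle_green, bottle_ochre's own z axis and vertical above 0.7 rad).
It fails at once if a plaster mould is dropped (moves faster than 0.7 m/s out of the fingers, a fall of about 25 mm) ((linear speed of mould_square above 0.7 m/s and contact force between the fingers and mould_square below 0.1 N) or (linear speed of mould_oblong above 0.7 m/s and contact force between the fingers and mould_oblong below 0.1 N)).
It fails at once if the tape measure or the roll of masking tape is moved more than 30 mm (distance of any of tape_measure, masking_tape from where it was at the start of the episode above 0.03 m).
It also fails if it takes over 112 s, if anything falls off the work surface, if the arm or the gripper's body presses on something with over 40 N, if the wrist force passes 120 N, or if a joint passes its speed limit or range.

### The arm

A 7-joint arm with a two-finger parallel gripper is mounted at the origin on the work surface; the furniture and walls round the work are solid. World frame = base frame: x ahead of the robot, y to its left, z up, the work surface at z = 0. Lengths are in m, angles in rad, forces in N, time in s.
With the tool pointing down it reaches from about 0.4 to 0.875 m from the base axis. Payload 19.3 kg.
Tool frame: the origin (TCP) lies midway between the tips of the shut fingers; the grasp point (between the pads) lies bot.pinch_z behind it (bot.pinch_z is the distance from the TCP to the grasp point, in m); z points along the fingers, y is the line along which they close (so a half turn about z gives the same grasp; the last joint's range is limited). The gripper opens to 85 mm and grips with 20 to 120 N. Pads are 22 mm wide; open, the fingers measure 114 mm over their backs; the gripper's body (76 mm by 85 mm) begins 54 mm behind the grasp point. The pads swing forward as they close: fully open they stand 13 mm farther back than shut.
Start: joints at [1.043, 0.521, -0.036, 1.599, 0.021, 1.021, -0.113], TCP at [0.276, -0.561, 0.231] pointing down, gripper open.
Joint ranges: [-2.91, 2.91], [-0.3, 2.13], [-1.5, 1.42], [0.17, 2.43], [-1.26, 4.41], [0.16, 1.93], [-2.52, 2.52]. Speed limits (rad/s): [1.89, 1.89, 2.39, 2.39, 3.01, 3.01, 3.01].

### API

Orientations are given as [roll, pitch, yaw] about the fixed x, y, z axes, in that order (R = Rz(yaw) Ry(pitch) Rx(roll)).
In Python, from workcell import readout, grab_frame, camera_info, workorder, bot gives the robot as it stands. The module is installed in compiled form; this text tells all that it offers.
- The arm moves only by the tool drive_tool, never from a script. Its argument "targets" is a list of rows, each an object of numbers: "dx", "dy", "dz": the shift along the tool's x, y, z as a fraction of full scale; "yaw": the turn about the tool's z as a fraction of full scale; "fingers": the closure, from 0 (fully open) to 1 (shut). In form: [{"dx": .., "dy": .., "dz": .., "yaw": .., "fingers": ..}, ...]. A call has 1 to 20 rows; each row shifts and turns the commanded pose from where the row before left it, along the tool's axes as they then stand; what a row does not reach is not made up. Full scale, the value 1, is 0.1 m for a shift and 90 degrees for a turn. A row lasts 1/10 s, in which the tool goes at most 50 mm and 8.59 degrees, less where a joint would pass 70% of its speed; a pose out of reach is approached as far as the arm can. A call with a number of a shift or a turn outside -1 to 1 is refused whole. A call with a gripper value outside its range is refused whole. The fingers move at their own pace and stop on an object; "squeeze" is the grip in N (left out, the last holds). Time passes only in rows, so rows that do not move let the fingers close. It gives the time, the measured TCP pose, the force, the opening and the grip force at its end, in the units of the state.
- readout.observe(): the state, without advancing time (a new reading comes with each control period).
- grab_frame(name): name is "side" or "top"; returns the picture (384x512x3 uint8, blue, green, red); there is no depth.
- camera_info(name): a dict with "fx", "fy", "cx", "cy" (pixels), "T" (4x4, takes a point from camera to world coordinates). Camera axes: x right, y up, looking along -z (the intrinsics and any distortion apply to the point x, -y, -z); pixel columns grow to the right and rows downward; lengths in m; the calibration is good to about 2 mm. A picture is of the moment at which its call begins. camera_info takes no time and is no camera call.
- workorder.job_done(): hands the job in; it is judged then, once.
The state is a dict: "clock": time; "qpos": joint angles; "qd": joint speeds; "joint_efforts": joint torques, N m; "position": TCP position; "tool_rot": TCP orientation; "force": force on the tool from outside, world axes, zero at the start; "moment": the same for the moment, N m; "grip_width": finger opening in m; "finger_force": force on a finger pad.
Only numpy, scipy, OpenCV 4.12 (cv2) and the standard library are available. Lean on these libraries where they do the work, as an engineer would, in place of code of your own. Each camera call takes 0.05 s, during which the arm holds its last target. There are 200 camera calls.

## Working session

There is one attempt and no reset: what is moved stays moved. The work goes in short steps, Python scripts to look and compute and a tool call to move; the robot and the scene stay as the last step left them, time stands still between calls to the robot, and variables do not carry over. Pictures are saved under pics/ and viewed, at most 14 in all, crops included, and the job is handed in when it is done.

Besides the shell and the picture viewer there is one more tool, called after "Call:" by a JSON object that holds its "method" and its "body". drive_tool: Moves the arm, as the interface text tells. Shift numbers are shares of 0.1 m and turn numbers shares of 90 degrees, none past 1 either way. Its arguments: {"type":"object","properties":{"targets":{"type":"array","items":{"type":"object","properties":{"dx":{"type":"number","minimum":-1,"maximum":1},"dy":{"type":"number","minimum":-1,"maximum":1},"dz":{"type":"number","minimum":-1,"maximum":1},"yaw":{"type":"number","minimum":-1,"maximum":1},"fingers":{"type":"number"}}}},"squeeze":{"type":"number"}},"required":["targets"]}

```bash
mkdir -p pics; python3 - <<'E'
from workcell import readout, grab_frame, camera_info, workorder, bot
import cv2
for n in("top","side"):
    cv2.imwrite(f"pics/{n}0.png",grab_frame(n)); print(n,camera_info(n))
print(readout.observe(),bot.pinch_z)
E
```

```text
top {'fx': 480.6030976274282, 'fy': 480.6030976274282, 'cx': 262.7129424057623, 'cy': 188.40929421556194, 'T': array([[ 1.11171957e-03,  9.86244742e-01, -1.65287851e-01,
         2.68647389e-01],
       [-9.99993675e-01,  1.65486172e-03,  3.14836287e-03,
         4.45874499e-03],
       [ 3.37858487e-03,  1.65283305e-01,  9.86240343e-01,
         1.22063867e+00],
       [ 0.00000000e+00,  0.00000000e+00,  0.00000000e+00,
         1.00000000e+00]])}
side {'fx': 378.86639174044024, 'fy': 378.86639174044024, 'cx': 257.0707127942578, 'cy': 189.91663556055659, 'T': array([[-0.87267862,  0.21552404, -0.43815684,  0.03107299],
       [-0.48784995, -0.42313632,  0.76351692,  0.76184488],
       [-0.02084382,  0.88005968,  0.47440541,  0.49161163],
       [ 0.        ,  0.        ,  0.        ,  1.        ]])}
{'clock': 0.1, 'qpos': array([ 1.04282466,  0.52194673, -0.03630966,  1.59990238,  0.02120276,
        1.02108669, -0.11278667]), 'qd': array([-9.95831114e-04,  2.74492940e-05, -5.67402465e-06, -4.13629576e-04,
       -8.87781994e-04,  7.80908615e-04,  9.21467555e-04]), 'joint_efforts': array([ 2.89857257e-03, -9.28488493e+01,  1.98336169e+00, -3.70535696e+01,
        1.80960994e-02,  5.27482422e-03,  6.22673429e-05]), 'position': array([ 0.27606056, -0.56042417,  0.23080568]), 'tool_rot': array([-3.14063752e+00,  7.62124657e-05,  4.57759214e-01]), 'force': array([ 0.76057685, -0.74268235,  0.45043414]), 'moment': array([ 0.0470732 , -0.00019369, -0.05691383]), 'finger_force': 0.0, 'grip_width': 0.08558622529530836} 0.0187
```

View pics/top0.png

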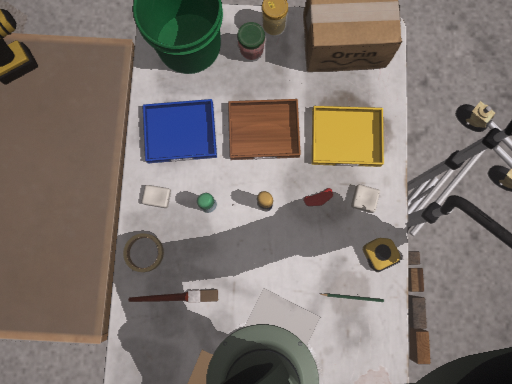

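View pics/side0.png

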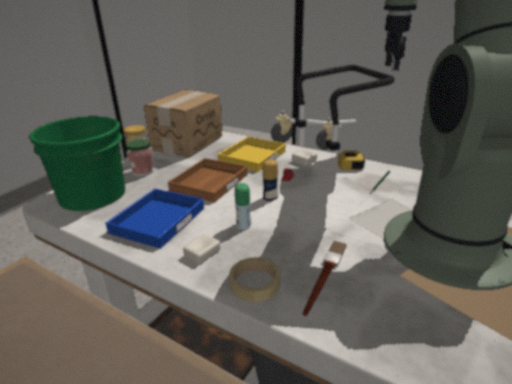

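The top view shows the blue tray near (180,131), wood near (264,128) and yellow near (348,136). The green bottle is at (206,202), ochre at (265,200), the rib at (318,198), and the moulds at (155,196) and (366,198). The side view shows the same layout. Next I'll zoom in for the outlines.

```bash
cat > h.py <<'E'
import numpy as np, cv2
from workcell import readout, grab_frame, camera_info
def proj(n,P):
    c=camera_info(n);T=c["T"];p=(np.atleast_2d(P)-T[:3,3])@T[:3,:3]
    return np.c_[c["cx"]+c["fx"]*p[:,0]/-p[:,2],c["cy"]-c["fy"]*p[:,1]/-p[:,2]]
def ray(n,uv):
    c=camera_info(n);T=c["T"];uv=np.atleast_2d(uv)
    d=np.c_[(uv[:,0]-c["cx"])/c["fx"],-(uv[:,1]-c["cy"])/c["fy"],-np.ones(len(uv))]
    return T[:3,3],d@T[:3,:3].T
def plane(n,uv,z):
    o,d=ray(n,uv);return o+d*((z-o[2])/d[:,2])[:,None]
def tri(uvt,uvs):
    A=[];b=[]
    for n,uv in(("top",uvt),("side",uvs)):
        o,d=ray(n,uv);d=d[0]/np.linalg.norm(d[0]);M=np.eye(3)-np.outer(d,d);A.append(M);b.append(M@o)
    return np.linalg.lstsq(np.vstack(A),np.hstack(b),rcond=None)[0]
E
python3 - <<'E'
import cv2
t=cv2.imread("pics/top0.png");s=cv2.imread("pics/side0.png")
cv2.imwrite("pics/t1.png",cv2.resize(t[175:225,130:390],None,fx=3,fy=3,interpolation=2))
a=cv2.resize(t[175:225,130:262],None,fx=6,fy=6,interpolation=2);b=cv2.resize(t[175:225,250:382],None,fx=6,fy=6,interpolation=2)
cv2.imwrite("pics/t1.png",cv2.vconcat([a,b]))
a=cv2.resize(s[170:270,170:290],None,fx=4.5,fy=4.5,interpolation=2)
cv2.imwrite("pics/s1.png",cv2.resize(s[130:275,170:340],None,fx=4,fy=4,interpolation=2))
E
```

```text
(no output)
```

View pics/t1.png

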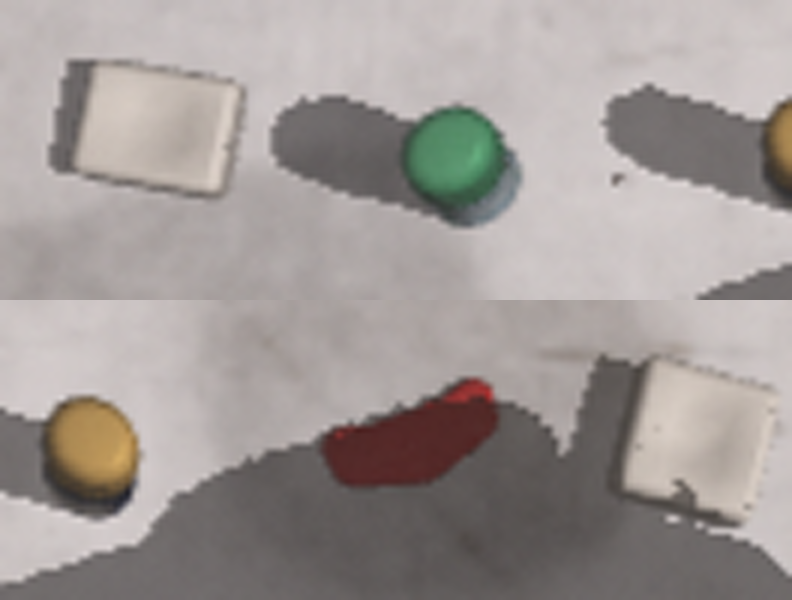

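View pics/s1.png

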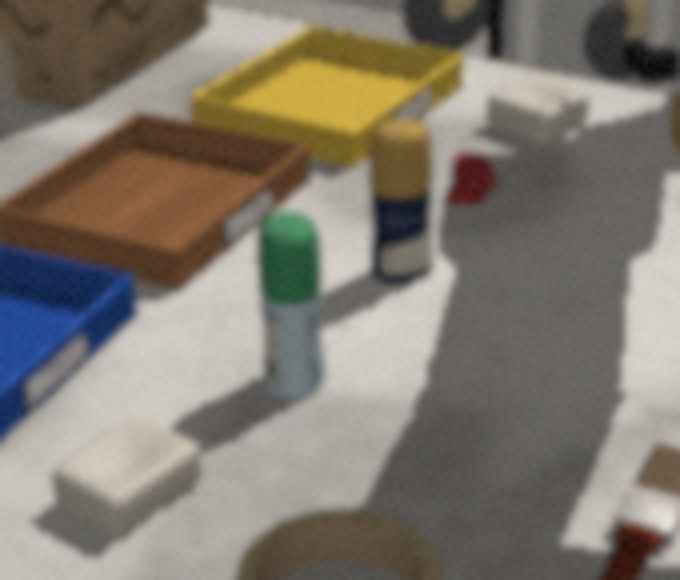

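Crop positions for the oblong mould's top face: (95,62), (243,84), (222,194), (77,170). For the square, in the lower half: (650,358), (778,388), (742,522), (622,490). The cap centres are green (454,155) and ochre (91,445). The rib runs from (330,440) to (490,390). Side-crop top centres: green (290,225), ochre (402,132), oblong (127,460), square (540,100), rib (472,178).

```bash
python3 - <<'E'
from h import *
np.set_printoptions(precision=4,suppress=True)
A=lambda p:np.array(p)/6+[130,175]
B=lambda p:(np.array(p)-[0,300])/6+[250,175]
S=lambda p:np.array(p)/4+[170,130]
o=A([(95,62),(243,84),(222,194),(77,170)]);q=B([(650,358),(778,388),(742,522),(622,490)])
def rect(P): return cv2.minAreaRect(P[:,:2].astype(np.float32))
for n,c,z,s in(("oblong",o,.026,(127,460)),("square",q,.028,(540,100))):
    P=plane("top",c,z);print(n,P.mean(0),rect(P)[1:],"tri",tri(c.mean(0),S(s)))
print("green",plane("top",A((454,155)),.104),tri(A((454,155)),S((290,225))))
print("ochre",plane("top",B((91,445)),.104),tri(B((91,445)),S((402,132))))
img=cv2.imread("pics/top0.png");hsv=cv2.cvtColor(img,cv2.COLOR_BGR2HSV)
def seg(lo,hi,roi,z,name,im="top"):
    m=cv2.inRange(hsv,lo,hi);k=np.zeros_like(m);x0,x1,y0,y1=roi;k[y0:y1,x0:x1]=m[y0:y1,x0:x1]
    c=max(cv2.findContours(k,0,1)[0],key=cv2.contourArea);r=cv2.minAreaRect(c)
    P=plane("top",c[:,0].astype(float),z);M=cv2.moments(c)
    print(name,rect(P),"centroid",plane("top",[(M['m10']/M['m00'],M['m01']/M['m00'])],z)[0],cv2.boundingRect(c));return c
seg((105,120,40),(130,255,255),(135,225,90,170),.03,"blue")
seg((3,70,40),(18,255,255),(222,306,90,170),.03,"wood")
seg((20,120,60),(32,255,255),(305,390,95,172),.03,"yellow")
c=seg((0,120,40),(10,255,255),(295,340,180,212),.008,"rib")
print(proj("side",[[.6,0,0]]),tri(B((412,435)),S((472,178))))
c=seg((60,80,60),(85,255,255),(190,222,185,215),.1,"greencap");print(cv2.fitEllipse(c))
c=seg((12,80,80),(30,255,255),(252,278,185,215),.1,"ochrecap");print(cv2.fitEllipse(c))
E
```

```text
oblong [0.4485 0.2673 0.026 ] ((0.06313346326351166, 0.04707338288426399), 81.16943359375) tri [0.4491 0.2681 0.0225]
square [ 0.444  -0.2594  0.028 ] ((0.054818227887153625, 0.05901889130473137), 76.46250915527344) tri [ 0.4436 -0.2609  0.023 ]
green [[0.426  0.1346 0.104 ]] [0.4268 0.1351 0.1024]
ochre [[ 0.4302 -0.0049  0.104 ]] [ 0.4306 -0.0049  0.1014]
blue ((0.6191185712814331, 0.2153717279434204), (0.15459169447422028, 0.18068501353263855), 4.993983745574951) centroid [0.6193 0.2155 0.03  ] (143, 99, 74, 64)
wood ((0.6240114569664001, -0.001834861934185028), (0.15570668876171112, 0.18052496016025543), 2.0650885105133057) centroid [ 0.6239 -0.002   0.03  ] (228, 99, 73, 61)
yellow ((0.6068816184997559, -0.21637405455112457), (0.18167562782764435, 0.15500901639461517), 88.83273315429688) centroid [ 0.606  -0.2166  0.03  ] (312, 106, 72, 60)
rib ((0.4469873309135437, -0.14339664578437805), (0.031326934695243835, 0.07272346317768097), 21.981346130371094) centroid [ 0.4483 -0.1431  0.008 ] (305, 188, 28, 18)
[[216.2793 185.5255]] [ 0.4473 -0.1431  0.0059]
greencap ((0.4275105893611908, 0.1354556381702423), (0.03505392000079155, 0.034728873521089554), 64.51163482666016) centroid [0.4272 0.1355 0.1   ] (198, 193, 16, 16)
((205.4847412109375, 200.56552124023438), (14.377500534057617, 14.92101764678955), 89.9582290649414)
ochrecap ((0.43123915791511536, -0.005710553377866745), (0.038495153188705444, 0.03187943622469902), 45.223899841308594) centroid [ 0.4316 -0.005   0.1   ] (258, 191, 15, 17)
((265.18359375, 198.81216430664062), (13.203479766845703, 16.150531768798828), 139.70867919921875)
```

Heights agree with the text. I'll refine the bottle yaws by fitting an elliptical cap model to both views. The helper will also turn a world goal into tool-axis numbers.

```bash
cat >> h.py <<'E'
def go(x,y,z,yawdeg):
    """remaining shift (units of 0.1 m, axes as after the turn) and turn (units of 90 deg)"""
    s=readout.observe();p=s["position"];yaw=s["tool_rot"][2]
    d=np.array([x,y,z])-p
    t=(np.deg2rad(yawdeg)-yaw+np.pi)%(2*np.pi)-np.pi
    for nm,a in(("now",yaw),("after turn",yaw+t)):
        c,q=np.cos(a),np.sin(a);print(nm,"dx %.3f dy %.3f dz %.3f"%((d[0]*c+d[1]*q)*10,(d[0]*q-d[1]*c)*10,-d[2]*10),"yaw %.4f"%(-t/(np.pi/2)))
    print("clock",s["clock"],"at",p.round(4),"yaw",np.rad2deg(yaw).round(2),"q7",s["qpos"][6].round(2),"w",s["grip_width"].round(4))
E
python3 - <<'E'
from h import *
from scipy.optimize import differential_evolution as DE
im={n:cv2.cvtColor(cv2.imread(f"pics/{n}0.png"),cv2.COLOR_BGR2HSV) for n in("top","side")}
def fit(name,lo,hi,rois,c0):
    ms={}
    for n,(x0,x1,y0,y1) in rois.items():
        big=cv2.resize(im[n][y0:y1,x0:x1],None,fx=4,fy=4,interpolation=1);m=cv2.inRange(big,lo,hi)
        c=max(cv2.findContours(m,0,1)[0],key=cv2.contourArea);m[:]=0;cv2.drawContours(m,[c],-1,1,-1);ms[n]=(m,x0,y0)
    th=np.linspace(0,2*np.pi,40)
    def cost(v):
        x,y,yaw,zs=v;t=0
        for n,(m,x0,y0) in ms.items():
            P=[]
            for z,f in((zs,1),(.096,1),(.103,.85),(.106,.6)):
                a,b=.018*f*np.cos(th),.021*f*np.sin(th)
                P.append(np.c_[x+a*np.cos(yaw)-b*np.sin(yaw),y+a*np.sin(yaw)+b*np.cos(yaw),0*a+z])
            uv=(proj(n,np.vstack(P))-[x0,y0]+.5)*4-.5
            k=np.zeros_like(m);cv2.fillConvexPoly(k,cv2.convexHull(uv.round().astype(np.int32)),1)
            t+=1-(k&m).sum()/(k|m).sum()
        return t
    for lim in((0,np.pi),):
        r=DE(cost,[(c0[0]-.01,c0[0]+.01),(c0[1]-.01,c0[1]+.01),lim,(.04,.08)],seed=1,maxiter=60,popsize=12)
        print(name,r.x.round(4),np.rad2deg(r.x[2]),r.fun)
        print([round(cost([r.x[0],r.x[1],a,r.x[3]]),3) for a in np.deg2rad(range(0,180,30))])
fit("green",(50,80,60),(90,255,255),dict(top=(190,222,185,215),side=(228,258,176,210)),(.426,.135))
fit("ochre",(10,90,70),(30,255,255),dict(top=(252,278,185,215),side=(258,284,153,184)),(.43,-.005))
go(.43,-.005,.17,40)
E
```

```text
green [0.4278 0.1398 0.6217 0.0702] 35.61822350340187 0.5085851182359747
[np.float64(0.57), np.float64(0.518), np.float64(0.544), np.float64(0.617), np.float64(0.663), np.float64(0.638)]
ochre [ 0.4364 -0.0057  1.5015  0.0649] 86.02818082648982 0.6094064505601674
[np.float64(0.666), np.float64(0.675), np.float64(0.639), np.float64(0.615), np.float64(0.619), np.float64(0.636)]
now dx 3.836 dy -4.302 dz 0.608 yaw -0.1530
after turn dx 4.749 dy -3.265 dz 0.608 yaw -0.1530Traceback (most recent call last):
  File "<stdin>", line 27, in <module>
  File "h.py", line 24, in go
    print("clock",s["clock"],"at",p.round(4),"yaw",np.rad2deg(yaw).round(2),"q7",s["qpos"][6].round(2),"w",s["grip_width"].round(4))
                                                                                                           ^^^^^^^^^^^^^^^^^^^^^
AttributeError: 'float' object has no attribute 'round'
```

```bash
sed -i 's/s\["grip_width"\].round(4)/round(s["grip_width"],4)/' h.py; python3 - <<'E'
import cv2
t=cv2.imread("pics/top0.png");s=cv2.imread("pics/side0.png")
f=lambda im,x,y:cv2.resize(im[y:y+36,x:x+50],(400,288),interpolation=cv2.INTER_NEAREST)
g=lambda x:cv2.resize(x,(400,288))
a=cv2.hconcat([f(t,185,185),f(t,245,183)]);b=cv2.hconcat([f(s,220,180),f(s,250,155)])
cv2.imwrite("pics/b1.png",cv2.vconcat([a,b]))
E
```

```text
(no output)
```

View pics/b1.png

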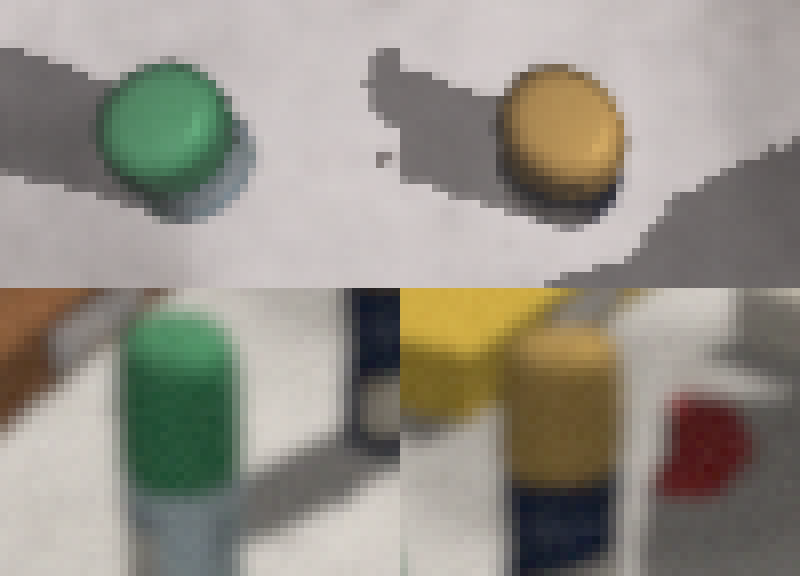

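The top-view caps look slightly elongated: green from lower-left to upper-right, ochre from upper-left to lower-right. I'll refit with looser masks and free per-view offsets.

```bash
python3 - <<'E'
from h import *
from scipy.optimize import differential_evolution as DE
im={n:cv2.cvtColor(cv2.imread(f"pics/{n}0.png"),cv2.COLOR_BGR2HSV) for n in("top","side")}
th=np.linspace(0,2*np.pi,40)
def fit(name,lo,hi,rois,c0):
    ms={}
    for n,(x0,x1,y0,y1) in rois.items():
        m=cv2.inRange(im[n][y0:y1,x0:x1],lo,hi)
        c=max(cv2.findContours(m,0,1)[0],key=cv2.contourArea);m[:]=0;cv2.drawContours(m,[c],-1,1,-1)
        ms[n]=(cv2.resize(m,None,fx=4,fy=4,interpolation=0),x0,y0);print(n,m.sum(),cv2.boundingRect(c))
    def cost(v):
        x,y,yaw,zs,k0,ou,ov=v;t=0
        for n,(m,x0,y0) in ms.items():
            P=[]
            for z,f in((zs,1),(.096,1),(.103,.85),(.106,.6)):
                a,b=.018*k0*f*np.cos(th),.021*k0*f*np.sin(th)
                P.append(np.c_[x+a*np.cos(yaw)-b*np.sin(yaw),y+a*np.sin(yaw)+b*np.cos(yaw),0*a+z])
            uv=(proj(n,np.vstack(P))-[x0,y0]+.5)*4-.5
            if n=="side":uv+=[4*ou,4*ov]
            k=np.zeros_like(m);cv2.fillConvexPoly(k,cv2.convexHull(uv.round().astype(np.int32)),1)
            t+=1-(k&m).sum()/(k|m).sum()
        return t
    bd=[(c0[0]-.01,c0[0]+.01),(c0[1]-.01,c0[1]+.01),(.04,.08),(.85,1.1),(-2,2),(-2,2)]
    for a in range(0,180,20):
        f=lambda w:cost([w[0],w[1],np.deg2rad(a),*w[2:]])
        r=DE(f,bd,seed=1,maxiter=25,popsize=8,polish=False);print(name,a,round(r.fun,3),r.x.round(4))
fit("green",(50,70,25),(90,255,255),dict(top=(190,222,185,215),side=(228,258,176,210)),(.426,.135))
fit("ochre",(8,70,40),(30,255,255),dict(top=(252,282,185,215),side=(262,280,153,184)),(.43,-.005))
go(.43,-.005,.17,40)
E
```

```text
top 198 (8, 8, 16, 16)
side 266 (8, 8, 13, 22)Traceback (most recent call last):
  File "<stdin>", line 27, in <module>
  File "<stdin>", line 26, in fit
    return fun(*args, **kwargs)
    ret = solver.solve()
    next(self)
    ~~~~^^^^^^
    energy = self.func(parameters)
    return self.f(x, *self.args)
           ~~~~~~^^^^^^^^^^^^^^^
  File "<stdin>", line 25, in <lambda>
  File "<stdin>", line 18, in cost
  File "h.py", line 4, in proj
    c=camera_info(n);T=c["T"];p=(np.atleast_2d(P)-T[:3,3])@T[:3,:3]
ValueError: time passes only in moves, steps and waits
```

```bash
sed -i 's/^from workcell.*/from workcell import readout, grab_frame\nfrom workcell import camera_info as _ci\nfrom functools import lru_cache\ncamera_info=lru_cache(_ci)/' h.py; python3 - <<'E'
from h import *
go(.43,-.005,.17,40)
from scipy.optimize import differential_evolution as DE
im={n:cv2.cvtColor(cv2.imread(f"pics/{n}0.png"),cv2.COLOR_BGR2HSV) for n in("top","side")}
th=np.linspace(0,2*np.pi,40)
def fit(name,lo,hi,rois,c0):
    ms={}
    for n,(x0,x1,y0,y1) in rois.items():
        m=cv2.inRange(im[n][y0:y1,x0:x1],lo,hi)
        c=max(cv2.findContours(m,0,1)[0],key=cv2.contourArea);m[:]=0;cv2.drawContours(m,[c],-1,1,-1)
        ms[n]=(cv2.resize(m,None,fx=4,fy=4,interpolation=0),x0,y0)
    def cost(v):
        x,y,yaw,zs,k0,ou,ov=v;t=0
        for n,(m,x0,y0) in ms.items():
            P=[]
            for z,f in((zs,1),(.096,1),(.103,.85),(.106,.6)):
                a,b=.018*k0*f*np.cos(th),.021*k0*f*np.sin(th)
                P.append(np.c_[x+a*np.cos(yaw)-b*np.sin(yaw),y+a*np.sin(yaw)+b*np.cos(yaw),0*a+z])
            uv=(proj(n,np.vstack(P))-[x0,y0]+.5)*4-.5
            if n=="side":uv+=[4*ou,4*ov]
            k=np.zeros_like(m);cv2.fillConvexPoly(k,cv2.convexHull(uv.round().astype(np.int32)),1)
            t+=1-(k&m).sum()/(k|m).sum()
        return t
    bd=[(c0[0]-.01,c0[0]+.01),(c0[1]-.01,c0[1]+.01),(.04,.08),(.85,1.1),(-2,2),(-2,2)]
    for a in range(0,180,20):
        f=lambda w:cost([w[0],w[1],np.deg2rad(a),*w[2:]])
        r=DE(f,bd,seed=1,maxiter=25,popsize=8,polish=False);print(name,a,round(r.fun,3),r.x.round(4))
fit("green",(50,70,25),(90,255,255),dict(top=(190,222,185,215),side=(228,258,176,210)),(.426,.135))
fit("ochre",(8,70,40),(30,255,255),dict(top=(252,282,185,215),side=(262,280,153,184)),(.43,-.005))
E
```

```text
now dx 3.836 dy -4.302 dz 0.608 yaw -0.1530
after turn dx 4.749 dy -3.265 dz 0.608 yaw -0.1530
clock 0.1 at [ 0.2761 -0.5604  0.2308] yaw 26.23 q7 -0.11 w 0.0856
green 0 0.224 [0.4296 0.1375 0.0661 0.8514 0.0883 0.7332]
green 20 0.174 [0.4296 0.1377 0.0651 0.8529 0.0674 0.2318]
green 40 0.156 [0.4297 0.1376 0.0657 0.8544 0.2738 0.4694]
green 60 0.197 [0.4298 0.1372 0.0651 0.8503 0.2643 0.503 ]
green 80 0.265 [0.4292 0.1372 0.0652 0.8545 0.1849 0.5902]
green 100 0.322 [0.43   0.1373 0.0646 0.8572 0.1262 0.6252]
green 120 0.352 [ 0.4295  0.1369  0.0653  0.8502 -0.3972  0.6554]
green 140 0.34 [0.43   0.1374 0.0643 0.862  0.2069 0.4431]
green 160 0.293 [0.4294 0.1376 0.0659 0.8511 0.1009 0.6522]
ochre 0 0.369 [ 0.4342 -0.0049  0.058   0.911   0.0172 -1.9904]
ochre 20 0.404 [ 0.4344 -0.0053  0.0585  0.9441  0.2814 -1.8172]
ochre 40 0.401 [ 0.4346 -0.0052  0.0585  0.953   0.0219 -1.9314]
ochre 60 0.381 [ 0.4339 -0.0048  0.0595  0.9586 -0.1451 -1.8461]
ochre 80 0.36 [ 0.4334 -0.0044  0.0583  0.9349 -0.3364 -1.9914]
ochre 100 0.334 [ 0.4339 -0.0049  0.0582  0.904  -0.3325 -1.7831]
ochre 120 0.301 [ 0.4337 -0.0052  0.0573  0.8962 -0.4085 -1.9203]
ochre 140 0.28 [ 0.434  -0.0046  0.0573  0.8954 -0.0827 -1.9767]
ochre 160 0.326 [ 0.4336 -0.005   0.0578  0.8871  0.0059 -1.9357]
```

```bash
python3 -c "
from h import *
go(.434,-.005,.16,46)"
```

```text
now dx 3.871 dy -4.284 dz 0.708 yaw -0.2197
after turn dx 5.093 dy -2.722 dz 0.708 yaw -0.2197
clock 0.1 at [ 0.2761 -0.5604  0.2308] yaw 26.23 q7 -0.11 w 0.0856
```

Call:
{"method": "drive_tool", "body": {"targets": [{"yaw": -0.0732,"fingers": 0},{"yaw": -0.0732},{"yaw": -0.0732},{"dx": 0.17,"dy": -0.09},{"dx": 0.34,"dy": -0.18},{"dx": 0.34,"dy": -0.18},{"dx": 0.34,"dy": -0.18},{"dx": 0.34,"dy": -0.18},{"dx": 0.34,"dy": -0.18},{"dx": 0.34,"dy": -0.18},{"dx": 0.34,"dy": -0.18},{"dx": 0.34,"dy": -0.18},{"dx": 0.34,"dy": -0.18},{"dx": 0.34,"dy": -0.18},{"dx": 0.34,"dy": -0.18},{"dx": 0.34,"dy": -0.18},{"dx": 0.34,"dy": -0.18},{"dx": 0.34,"dy": -0.18},{"dx": 0.17,"dy": -0.1}], "squeeze": 30}}

```text
invalid input
```

```bash
python3 -c "
from h import *
go(.434,-.005,.053,46)"
```

```text
now dx 3.871 dy -4.284 dz 1.778 yaw -0.2197
after turn dx 5.093 dy -2.722 dz 1.778 yaw -0.2197
clock 0.1 at [ 0.2761 -0.5604  0.2308] yaw 26.23 q7 -0.11 w 0.0856
```

Call:
{"method": "drive_tool", "body": {"targets": [{"dx": 0,"dy": 0,"dz": 0,"yaw": -0.0732,"fingers": 0},{"dx": 0,"dy": 0,"dz": 0,"yaw": -0.0732,"fingers": 0},{"dx": 0,"dy": 0,"dz": 0,"yaw": -0.0732,"fingers": 0},{"dx": 0.17,"dy": -0.09,"dz": 0,"yaw": 0,"fingers": 0},{"dx": 0.34,"dy": -0.18,"dz": 0,"yaw": 0,"fingers": 0},{"dx": 0.34,"dy": -0.18,"dz": 0,"yaw": 0,"fingers": 0},{"dx": 0.34,"dy": -0.18,"dz": 0,"yaw": 0,"fingers": 0},{"dx": 0.34,"dy": -0.18,"dz": 0,"yaw": 0,"fingers": 0},{"dx": 0.34,"dy": -0.18,"dz": 0,"yaw": 0,"fingers": 0},{"dx": 0.34,"dy": -0.18,"dz": 0,"yaw": 0,"fingers": 0},{"dx": 0.34,"dy": -0.18,"dz": 0,"yaw": 0,"fingers": 0},{"dx": 0.34,"dy": -0.18,"dz": 0,"yaw": 0,"fingers": 0},{"dx": 0.34,"dy": -0.18,"dz": 0,"yaw": 0,"fingers": 0},{"dx": 0.34,"dy": -0.18,"dz": 0,"yaw": 0,"fingers": 0},{"dx": 0.34,"dy": -0.18,"dz": 0,"yaw": 0,"fingers": 0},{"dx": 0.34,"dy": -0.18,"dz": 0,"yaw": 0,"fingers": 0},{"dx": 0.34,"dy": -0.18,"dz": 0,"yaw": 0,"fingers": 0},{"dx": 0.34,"dy": -0.18,"dz": 0,"yaw": 0,"fingers": 0},{"dx": 0.17,"dy": -0.1,"dz": 0,"yaw": 0,"fingers": 0}], "squeeze": 30}}

```text
clock: 2.0
position: [0.4361, -0.0026, 0.2313]
tool_rot: [-3.141, -0.001, 0.805]
force: [0.5, -0.9, -0.0]
grip_width: 0.0852
finger_force: 0.0
```

```bash
python3 -c "
from h import *
go(.434,-.005,.053,46)"
```

```text
now dx -0.032 dy 0.002 dz 1.783 yaw 0.0016
after turn dx -0.032 dy 0.002 dz 1.783 yaw 0.0016
clock 2.0 at [ 0.4361 -0.0026  0.2313] yaw 46.15 q7 -1.03 w 0.0852
```

Call:
{"method": "drive_tool", "body": {"targets": [{"dx": -0.03,"dy": 0,"dz": 0.1,"yaw": 0,"fingers": 0},{"dx": 0,"dy": 0,"dz": 0.25,"yaw": 0,"fingers": 0},{"dx": 0,"dy": 0,"dz": 0.25,"yaw": 0,"fingers": 0},{"dx": 0,"dy": 0,"dz": 0.25,"yaw": 0,"fingers": 0},{"dx": 0,"dy": 0,"dz": 0.25,"yaw": 0,"fingers": 0},{"dx": 0,"dy": 0,"dz": 0.25,"yaw": 0,"fingers": 0},{"dx": 0,"dy": 0,"dz": 0.23,"yaw": 0,"fingers": 0},{"dx": 0,"dy": 0,"dz": 0.15,"yaw": 0,"fingers": 0},{"dx": 0,"dy": 0,"dz": 0.05,"yaw": 0,"fingers": 0},{"dx": 0,"dy": 0,"dz": 0,"yaw": 0,"fingers": 0.3},{"dx": 0,"dy": 0,"dz": 0,"yaw": 0,"fingers": 0.4},{"dx": 0,"dy": 0,"dz": 0,"yaw": 0,"fingers": 0.45},{"dx": 0,"dy": 0,"dz": 0,"yaw": 0,"fingers": 0.5},{"dx": 0,"dy": 0,"dz": 0,"yaw": 0,"fingers": 0.55},{"dx": 0,"dy": 0,"dz": 0,"yaw": 0,"fingers": 0.6},{"dx": 0,"dy": 0,"dz": 0,"yaw": 0,"fingers": 0.7},{"dx": 0,"dy": 0,"dz": 0,"yaw": 0,"fingers": 1},{"dx": 0,"dy": 0,"dz": 0,"yaw": 0,"fingers": 1},{"dx": 0,"dy": 0,"dz": 0,"yaw": 0,"fingers": 1}], "squeeze": 30}}

```text
clock: 3.9
position: [0.4337, -0.0075, 0.0536]
tool_rot: [3.141, -0.0, 0.803]
force: [-1.8, 1.0, 10.4]
grip_width: 0.0341
finger_force: 28.8
```

```bash
python3 -c "
from h import *
go(.607,-.256,.13,89)"
```

```text
now dx -0.584 dy 2.973 dz -0.764 yaw -0.4777
after turn dx -2.454 dy 1.776 dz -0.764 yaw -0.4777
clock 3.9 at [ 0.4337 -0.0075  0.0536] yaw 46.01 q7 -1.24 w 0.0341
```

Call:
{"method": "drive_tool", "body": {"targets": [{"dx": 0,"dy": 0,"dz": -0.06,"yaw": 0,"fingers": 1},{"dx": 0,"dy": 0,"dz": -0.14,"yaw": 0,"fingers": 1},{"dx": 0,"dy": 0,"dz": -0.14,"yaw": -0.078,"fingers": 1},{"dx": 0,"dy": 0,"dz": -0.14,"yaw": -0.08,"fingers": 1},{"dx": 0,"dy": 0,"dz": -0.14,"yaw": -0.08,"fingers": 1},{"dx": 0,"dy": 0,"dz": -0.14,"yaw": -0.08,"fingers": 1},{"dx": 0,"dy": 0,"dz": 0,"yaw": -0.08,"fingers": 1},{"dx": 0,"dy": 0,"dz": 0,"yaw": -0.08,"fingers": 1},{"dx": -0.12,"dy": 0.09,"dz": 0,"yaw": 0,"fingers": 1},{"dx": -0.24,"dy": 0.17,"dz": 0,"yaw": 0,"fingers": 1},{"dx": -0.3,"dy": 0.22,"dz": 0,"yaw": 0,"fingers": 1},{"dx": -0.3,"dy": 0.22,"dz": 0,"yaw": 0,"fingers": 1},{"dx": -0.3,"dy": 0.22,"dz": 0,"yaw": 0,"fingers": 1},{"dx": -0.3,"dy": 0.22,"dz": 0,"yaw": 0,"fingers": 1},{"dx": -0.3,"dy": 0.22,"dz": 0,"yaw": 0,"fingers": 1},{"dx": -0.3,"dy": 0.22,"dz": 0,"yaw": 0,"fingers": 1},{"dx": -0.2,"dy": 0.14,"dz": 0,"yaw": 0,"fingers": 1},{"dx": -0.09,"dy": 0.06,"dz": 0,"yaw": 0,"fingers": 1},{"dx": 0,"dy": 0,"dz": 0,"yaw": 0,"fingers": 1}]}}

```text
clock: 5.8
position: [0.6071, -0.2564, 0.1291]
tool_rot: [-3.141, -0.0, 1.552]
force: [0.1, -0.4, -0.4]
grip_width: 0.0342
finger_force: 30.0
```

```bash
python3 -c "
from h import *
go(.607,-.256,.0586,89)
print(readout.observe()['force'],readout.observe()['finger_force'])
cv2.imwrite('pics/c1.png',cv2.vconcat([cv2.resize(grab_frame('top')[90:240,250:400],(600,300))*0+cv2.resize(grab_frame('top')[90:210,200:440],(600,300)),cv2.resize(grab_frame('side')[90:210,200:440],(600,300))]))"
```

```text
now dx 0.004 dy -0.002 dz 0.705 yaw -0.0006
after turn dx 0.004 dy -0.002 dz 0.705 yaw -0.0006
clock 5.8 at [ 0.6071 -0.2564  0.1291] yaw 88.94 q7 -0.03 w 0.0342
[ 0.14728845 -0.44089182 -0.44976454] 29.96581071339733
```

View pics/c1.png

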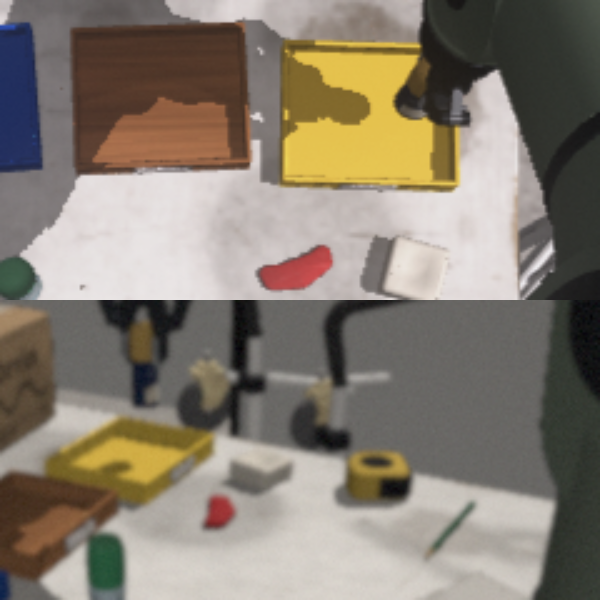

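The ochre bottle is held upright over the yellow tray, at about (140,370) in the side half of the picture. I'll lower it now.

Call:
{"method": "drive_tool", "body": {"targets": [{"dx": 0,"dy": 0,"dz": 0.1,"yaw": 0,"fingers": 1},{"dx": 0,"dy": 0,"dz": 0.15,"yaw": 0,"fingers": 1},{"dx": 0,"dy": 0,"dz": 0.15,"yaw": 0,"fingers": 1},{"dx": 0,"dy": 0,"dz": 0.12,"yaw": 0,"fingers": 1},{"dx": 0,"dy": 0,"dz": 0.08,"yaw": 0,"fingers": 1},{"dx": 0,"dy": 0,"dz": 0.04,"yaw": 0,"fingers": 1},{"dx": 0,"dy": 0,"dz": 0.03,"yaw": 0,"fingers": 1},{"dx": 0,"dy": 0,"dz": 0.02,"yaw": 0,"fingers": 1},{"dx": 0,"dy": 0,"dz": 0.01,"yaw": 0,"fingers": 1},{"dx": 0,"dy": 0,"dz": 0,"yaw": 0,"fingers": 1}]}}

```text
clock: 6.95
position: [0.6074, -0.2558, 0.0595]
tool_rot: [3.141, 0.0, 1.554]
force: [0.1, 0.3, -0.4]
grip_width: 0.0339
finger_force: 30.0
```

Call:
{"method": "drive_tool", "body": {"targets": [{"dx": 0,"dy": 0,"dz": 0.01,"yaw": 0,"fingers": 1},{"dx": 0,"dy": 0,"dz": 0,"yaw": 0,"fingers": 0.5},{"dx": 0,"dy": 0,"dz": 0,"yaw": 0,"fingers": 0.4},{"dx": 0,"dy": 0,"dz": 0,"yaw": 0,"fingers": 0.2},{"dx": 0,"dy": 0,"dz": 0,"yaw": 0,"fingers": 0.1},{"dx": 0,"dy": 0,"dz": 0,"yaw": 0,"fingers": 0},{"dx": 0,"dy": 0,"dz": 0,"yaw": 0,"fingers": 0},{"dx": 0,"dy": 0,"dz": 0,"yaw": 0,"fingers": 0},{"dx": 0,"dy": 0,"dz": -0.1,"yaw": 0,"fingers": 0},{"dx": 0,"dy": 0,"dz": -0.2,"yaw": 0,"fingers": 0},{"dx": 0,"dy": 0,"dz": -0.25,"yaw": 0,"fingers": 0},{"dx": 0,"dy": 0,"dz": -0.25,"yaw": 0,"fingers": 0},{"dx": 0,"dy": 0,"dz": -0.25,"yaw": 0,"fingers": 0},{"dx": 0,"dy": 0,"dz": -0.1,"yaw": 0,"fingers": 0}]}}

```text
clock: 8.35
position: [0.6082, -0.2559, 0.1765]
tool_rot: [3.138, 0.001, 1.553]
force: [-0.1, -0.1, 0.7]
grip_width: 0.0852
finger_force: 0.0
```

```bash
python3 -c "
from h import *
go(.4296,.1376,.17,125)"
```

```text
now dx 3.904 dy -1.854 dz 0.065 yaw -0.3999
after turn dx 4.248 dy 0.794 dz 0.065 yaw -0.3999
clock 8.35 at [ 0.6082 -0.2559  0.1765] yaw 89.01 q7 -0.01 w 0.0852
```

Call:
{"method": "drive_tool", "body": {"targets": [{"dx": 0,"dy": 0,"dz": 0,"yaw": -0.08,"fingers": 0},{"dx": 0,"dy": 0,"dz": 0,"yaw": -0.08,"fingers": 0},{"dx": 0,"dy": 0,"dz": 0,"yaw": -0.08,"fingers": 0},{"dx": 0,"dy": 0,"dz": 0,"yaw": -0.08,"fingers": 0},{"dx": 0,"dy": 0,"dz": 0,"yaw": -0.08,"fingers": 0},{"dx": 0.15,"dy": 0.03,"dz": 0,"yaw": 0,"fingers": 0},{"dx": 0.3,"dy": 0.056,"dz": 0,"yaw": 0,"fingers": 0},{"dx": 0.3,"dy": 0.056,"dz": 0,"yaw": 0,"fingers": 0},{"dx": 0.3,"dy": 0.056,"dz": 0,"yaw": 0,"fingers": 0},{"dx": 0.3,"dy": 0.056,"dz": 0,"yaw": 0,"fingers": 0},{"dx": 0.3,"dy": 0.056,"dz": 0,"yaw": 0,"fingers": 0},{"dx": 0.3,"dy": 0.056,"dz": 0,"yaw": 0,"fingers": 0},{"dx": 0.3,"dy": 0.056,"dz": 0,"yaw": 0,"fingers": 0},{"dx": 0.3,"dy": 0.056,"dz": 0,"yaw": 0,"fingers": 0},{"dx": 0.3,"dy": 0.056,"dz": 0,"yaw": 0,"fingers": 0},{"dx": 0.3,"dy": 0.056,"dz": 0,"yaw": 0,"fingers": 0},{"dx": 0.3,"dy": 0.056,"dz": 0,"yaw": 0,"fingers": 0},{"dx": 0.3,"dy": 0.056,"dz": 0,"yaw": 0,"fingers": 0},{"dx": 0.3,"dy": 0.056,"dz": 0,"yaw": 0,"fingers": 0},{"dx": 0.2,"dy": 0.036,"dz": 0,"yaw": 0,"fingers": 0}]}}

```text
clock: 10.35
position: [0.4275, 0.1396, 0.1735]
tool_rot: [3.141, -0.0, 2.183]
force: [1.1, 0.3, 0.2]
grip_width: 0.0856
finger_force: 0.0
```

```bash
python3 -c "
from h import *
go(.4296,.1376,.053,125)"
```

```text
now dx -0.028 dy 0.006 dz 1.205 yaw 0.0011
after turn dx -0.028 dy 0.006 dz 1.205 yaw 0.0011
clock 10.35 at [0.4275 0.1396 0.1735] yaw 125.09 q7 -0.26 w 0.0856
```

Call:
{"method": "drive_tool", "body": {"targets": [{"dx": -0.02,"dy": 0,"dz": 0.1,"yaw": 0,"fingers": 0},{"dx": 0,"dy": 0,"dz": 0.25,"yaw": 0,"fingers": 0},{"dx": 0,"dy": 0,"dz": 0.25,"yaw": 0,"fingers": 0},{"dx": 0,"dy": 0,"dz": 0.25,"yaw": 0,"fingers": 0},{"dx": 0,"dy": 0,"dz": 0.2,"yaw": 0,"fingers": 0},{"dx": 0,"dy": 0,"dz": 0.1,"yaw": 0,"fingers": 0},{"dx": 0,"dy": 0,"dz": 0.05,"yaw": 0,"fingers": 0},{"dx": 0,"dy": 0,"dz": 0,"yaw": 0,"fingers": 0},{"dx": 0,"dy": 0,"dz": 0,"yaw": 0,"fingers": 0.3},{"dx": 0,"dy": 0,"dz": 0,"yaw": 0,"fingers": 0.4},{"dx": 0,"dy": 0,"dz": 0,"yaw": 0,"fingers": 0.45},{"dx": 0,"dy": 0,"dz": 0,"yaw": 0,"fingers": 0.5},{"dx": 0,"dy": 0,"dz": 0,"yaw": 0,"fingers": 0.55},{"dx": 0,"dy": 0,"dz": 0,"yaw": 0,"fingers": 0.6},{"dx": 0,"dy": 0,"dz": 0,"yaw": 0,"fingers": 0.7},{"dx": 0,"dy": 0,"dz": 0,"yaw": 0,"fingers": 1},{"dx": 0,"dy": 0,"dz": 0,"yaw": 0,"fingers": 1},{"dx": 0,"dy": 0,"dz": 0,"yaw": 0,"fingers": 1}]}}

```text
clock: 12.15
position: [0.4298, 0.1363, 0.0535]
tool_rot: [3.141, 0.0, 2.182]
force: [0.5, -0.0, 5.3]
grip_width: 0.0333
finger_force: 29.5
```

```bash
python3 -c "
from h import *
go(.607,-.176,.14,89)"
```

```text
now dx -3.575 dy -0.341 dz -0.865 yaw 0.4002
after turn dx -3.092 dy 1.827 dz -0.865 yaw 0.4002
clock 12.15 at [0.4298 0.1363 0.0535] yaw 125.02 q7 -0.48 w 0.0333
```

Call:
{"method": "drive_tool", "body": {"targets": [{"dx": 0,"dy": 0,"dz": -0.06,"yaw": 0,"fingers": 1},{"dx": 0,"dy": 0,"dz": -0.14,"yaw": 0,"fingers": 1},{"dx": 0,"dy": 0,"dz": -0.14,"yaw": 0.08,"fingers": 1},{"dx": 0,"dy": 0,"dz": -0.14,"yaw": 0.08,"fingers": 1},{"dx": 0,"dy": 0,"dz": -0.14,"yaw": 0.08,"fingers": 1},{"dx": 0,"dy": 0,"dz": -0.14,"yaw": 0.08,"fingers": 1},{"dx": 0,"dy": 0,"dz": -0.1,"yaw": 0.08,"fingers": 1},{"dx": -0.12,"dy": 0.07,"dz": 0,"yaw": 0,"fingers": 1},{"dx": -0.26,"dy": 0.154,"dz": 0,"yaw": 0,"fingers": 1},{"dx": -0.26,"dy": 0.154,"dz": 0,"yaw": 0,"fingers": 1},{"dx": -0.26,"dy": 0.154,"dz": 0,"yaw": 0,"fingers": 1},{"dx": -0.26,"dy": 0.154,"dz": 0,"yaw": 0,"fingers": 1},{"dx": -0.26,"dy": 0.154,"dz": 0,"yaw": 0,"fingers": 1},{"dx": -0.26,"dy": 0.154,"dz": 0,"yaw": 0,"fingers": 1},{"dx": -0.26,"dy": 0.154,"dz": 0,"yaw": 0,"fingers": 1},{"dx": -0.26,"dy": 0.154,"dz": 0,"yaw": 0,"fingers": 1},{"dx": -0.26,"dy": 0.154,"dz": 0,"yaw": 0,"fingers": 1},{"dx": -0.26,"dy": 0.154,"dz": 0,"yaw": 0,"fingers": 1},{"dx": -0.26,"dy": 0.154,"dz": 0,"yaw": 0,"fingers": 1},{"dx": -0.11,"dy": 0.07,"dz": 0,"yaw": 0,"fingers": 1}]}}

```text
clock: 14.15
position: [0.6081, -0.1785, 0.1393]
tool_rot: [-3.142, 0.0, 1.551]
force: [-1.0, 0.4, -0.7]
grip_width: 0.0328
finger_force: 30.1
```

```bash
python3 -c "
from h import *
go(.607,-.176,.0585,89)"
```

```text
now dx 0.025 dy -0.012 dz 0.808 yaw -0.0014
after turn dx 0.025 dy -0.012 dz 0.808 yaw -0.0014
clock 14.15 at [ 0.6081 -0.1785  0.1393] yaw 88.87 q7 -0.16 w 0.0328
```

Green arrived over its place. I'll lower it, release and lift.

Call:
{"method": "drive_tool", "body": {"targets": [{"dx": 0.03,"dy": 0,"dz": 0.1,"yaw": 0,"fingers": 1},{"dx": 0,"dy": 0,"dz": 0.18,"yaw": 0,"fingers": 1},{"dx": 0,"dy": 0,"dz": 0.18,"yaw": 0,"fingers": 1},{"dx": 0,"dy": 0,"dz": 0.15,"yaw": 0,"fingers": 1},{"dx": 0,"dy": 0,"dz": 0.09,"yaw": 0,"fingers": 1},{"dx": 0,"dy": 0,"dz": 0.05,"yaw": 0,"fingers": 1},{"dx": 0,"dy": 0,"dz": 0.03,"yaw": 0,"fingers": 1},{"dx": 0,"dy": 0,"dz": 0.02,"yaw": 0,"fingers": 1},{"dx": 0,"dy": 0,"dz": 0.005,"yaw": 0,"fingers": 1},{"dx": 0,"dy": 0,"dz": 0,"yaw": 0,"fingers": 1}]}}

```text
clock: 15.15
position: [0.6079, -0.1729, 0.0591]
tool_rot: [3.141, 0.0, 1.553]
force: [0.2, -1.1, -1.2]
grip_width: 0.0332
finger_force: 30.1
```

Call:
{"method": "drive_tool", "body": {"targets": [{"dx": 0,"dy": 0,"dz": 0,"yaw": 0,"fingers": 0.5},{"dx": 0,"dy": 0,"dz": 0,"yaw": 0,"fingers": 0.4},{"dx": 0,"dy": 0,"dz": 0,"yaw": 0,"fingers": 0.2},{"dx": 0,"dy": 0,"dz": 0,"yaw": 0,"fingers": 0.1},{"dx": 0,"dy": 0,"dz": 0,"yaw": 0,"fingers": 0},{"dx": 0,"dy": 0,"dz": 0,"yaw": 0,"fingers": 0},{"dx": 0,"dy": 0,"dz": 0,"yaw": 0,"fingers": 0},{"dx": 0,"dy": 0,"dz": -0.1,"yaw": 0,"fingers": 0},{"dx": 0,"dy": 0,"dz": -0.2,"yaw": 0,"fingers": 0},{"dx": 0,"dy": 0,"dz": -0.25,"yaw": 0,"fingers": 0},{"dx": 0,"dy": 0,"dz": -0.25,"yaw": 0,"fingers": 0},{"dx": 0,"dy": 0,"dz": -0.25,"yaw": 0,"fingers": 0},{"dx": 0,"dy": 0,"dz": -0.1,"yaw": 0,"fingers": 0}]}}

```text
clock: 16.45
position: [0.6086, -0.173, 0.1768]
tool_rot: [3.138, 0.001, 1.554]
force: [0.2, -0.3, 0.2]
grip_width: 0.0851
finger_force: 0.0
```

```bash
python3 -c "
from h import *
go(.4475,-.143,.14,112)"
```

```text
now dx 0.272 dy -1.616 dz 0.368 yaw -0.2554
after turn dx 0.881 dy -1.382 dz 0.368 yaw -0.2554
clock 16.45 at [ 0.6086 -0.173   0.1768] yaw 89.01 q7 -0.14 w 0.0851
```

Call:
{"method": "drive_tool", "body": {"targets": [{"dx": 0,"dy": 0,"dz": 0,"yaw": -0.085,"fingers": 0},{"dx": 0,"dy": 0,"dz": 0,"yaw": -0.085,"fingers": 0},{"dx": 0,"dy": 0,"dz": 0,"yaw": -0.085,"fingers": 0},{"dx": 0.14,"dy": -0.22,"dz": 0,"yaw": 0,"fingers": 0.3},{"dx": 0.17,"dy": -0.27,"dz": 0,"yaw": 0,"fingers": 0.3},{"dx": 0.17,"dy": -0.27,"dz": 0,"yaw": 0,"fingers": 0.3},{"dx": 0.17,"dy": -0.27,"dz": 0,"yaw": 0,"fingers": 0.3},{"dx": 0.15,"dy": -0.23,"dz": 0.1,"yaw": 0,"fingers": 0.3},{"dx": 0.08,"dy": -0.12,"dz": 0.27,"yaw": 0,"fingers": 0.3},{"dx": 0,"dy": 0,"dz": 0.3,"yaw": 0,"fingers": 0.3},{"dx": 0,"dy": 0,"dz": 0.3,"yaw": 0,"fingers": 0.3},{"dx": 0,"dy": 0,"dz": 0.3,"yaw": 0,"fingers": 0.3},{"dx": 0,"dy": 0,"dz": 0.2,"yaw": 0,"fingers": 0.3},{"dx": 0,"dy": 0,"dz": 0.1,"yaw": 0,"fingers": 0.3},{"dx": 0,"dy": 0,"dz": 0,"yaw": 0,"fingers": 0.3}]}}

```text
clock: 17.95
position: [0.4464, -0.1425, 0.0161]
tool_rot: [-3.14, -0.001, 1.955]
force: [0.0, -0.2, -0.2]
grip_width: 0.0597
finger_force: 0.0
```

```bash
python3 -c "
from h import *
go(.4475,-.143,.0,112)
cv2.imwrite('pics/d1.png',cv2.vconcat([cv2.resize(grab_frame('top')[90:220,220:420],(600,390))[90:],cv2.resize(grab_frame('side')[110:210,200:400],(600,300))]))"
```

```text
now dx -0.009 dy 0.009 dz 0.161 yaw -0.0001
after turn dx -0.009 dy 0.009 dz 0.161 yaw -0.0001
clock 17.95 at [ 0.4464 -0.1425  0.0161] yaw 111.99 q7 -0.07 w 0.0597
```

View pics/d1.png

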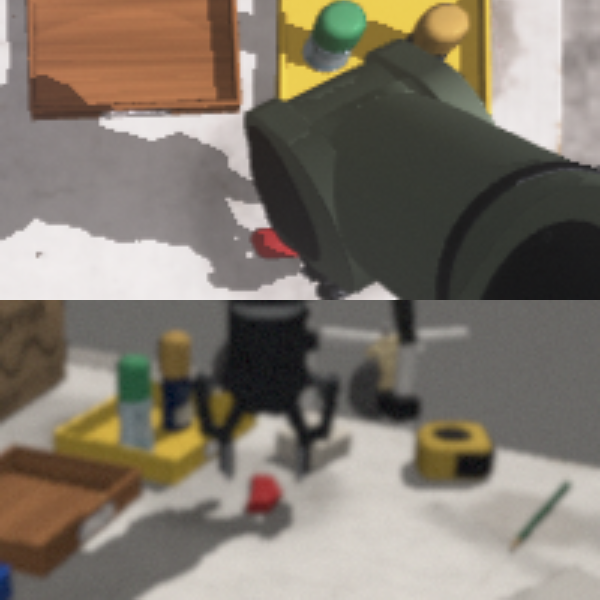

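Both bottles stand upright in the yellow tray: green at (335,30) and ochre at (440,30) in the top half. The fingers straddle the rib in the side half, near (263,490).

Call:
{"method": "drive_tool", "body": {"targets": [{"dx": 0,"dy": 0,"dz": 0.08,"yaw": 0,"fingers": 0.35},{"dx": 0,"dy": 0,"dz": 0.05,"yaw": 0,"fingers": 0.4},{"dx": 0,"dy": 0,"dz": 0.02,"yaw": 0,"fingers": 0.45},{"dx": 0,"dy": 0,"dz": 0.01,"yaw": 0,"fingers": 0.45},{"dx": 0,"dy": 0,"dz": 0,"yaw": 0,"fingers": 0.45}]}}

```text
clock: 18.55
position: [0.4468, -0.1428, 0.0008]
tool_rot: [-3.142, -0.0, 1.954]
force: [0.3, 0.6, 0.5]
grip_width: 0.0473
finger_force: 0.0
```

Call:
{"method": "drive_tool", "body": {"targets": [{"dx": 0,"dy": 0,"dz": 0.02,"yaw": 0,"fingers": 0.5},{"dx": 0,"dy": 0,"dz": 0.01,"yaw": 0,"fingers": 0.55},{"dx": 0,"dy": 0,"dz": 0,"yaw": 0,"fingers": 0.6},{"dx": 0,"dy": 0,"dz": 0,"yaw": 0,"fingers": 0.7},{"dx": 0,"dy": 0,"dz": 0,"yaw": 0,"fingers": 1},{"dx": 0,"dy": 0,"dz": 0,"yaw": 0,"fingers": 1},{"dx": 0,"dy": 0,"dz": 0,"yaw": 0,"fingers": 1}]}}

```text
clock: 19.25
position: [0.4479, -0.1428, -0.0008]
tool_rot: [3.14, 0.002, 1.955]
force: [-6.3, 2.8, 40.9]
grip_width: 0.0333
finger_force: 34.4
```

```bash
python3 -c "
from h import *
go(.624,-.002,.08,92)"
```

```text
now dx 0.646 dy 2.160 dz -0.808 yaw 0.2222
after turn dx 1.346 dy 1.809 dz -0.808 yaw 0.2222
clock 19.25 at [ 0.4479 -0.1428 -0.0008] yaw 112.0 q7 -0.11 w 0.0333
```

Call:
{"method": "drive_tool", "body": {"targets": [{"dx": 0,"dy": 0,"dz": -0.03,"yaw": 0,"fingers": 1},{"dx": 0,"dy": 0,"dz": -0.1,"yaw": 0,"fingers": 1},{"dx": 0,"dy": 0,"dz": -0.15,"yaw": 0,"fingers": 1},{"dx": 0,"dy": 0,"dz": -0.15,"yaw": 0.074,"fingers": 1},{"dx": 0,"dy": 0,"dz": -0.15,"yaw": 0.074,"fingers": 1},{"dx": 0,"dy": 0,"dz": -0.15,"yaw": 0.074,"fingers": 1},{"dx": 0,"dy": 0,"dz": -0.1,"yaw": 0,"fingers": 1},{"dx": 0.1,"dy": 0.13,"dz": 0,"yaw": 0,"fingers": 1},{"dx": 0.18,"dy": 0.24,"dz": 0,"yaw": 0,"fingers": 1},{"dx": 0.18,"dy": 0.24,"dz": 0,"yaw": 0,"fingers": 1},{"dx": 0.18,"dy": 0.24,"dz": 0,"yaw": 0,"fingers": 1},{"dx": 0.18,"dy": 0.24,"dz": 0,"yaw": 0,"fingers": 1},{"dx": 0.18,"dy": 0.24,"dz": 0,"yaw": 0,"fingers": 1},{"dx": 0.18,"dy": 0.24,"dz": 0,"yaw": 0,"fingers": 1},{"dx": 0.1,"dy": 0.14,"dz": 0,"yaw": 0,"fingers": 1},{"dx": 0.07,"dy": 0.1,"dz": 0,"yaw": 0,"fingers": 1}]}}

```text
clock: 20.85
position: [0.6238, 0.0002, 0.0802]
tool_rot: [-3.141, -0.001, 1.609]
force: [0.1, -0.2, -1.5]
grip_width: 0.0325
finger_force: 29.9
```

```bash
python3 -c "
from h import *
go(.624,-.002,.006,92);print(readout.observe()['finger_force'])
cv2.imwrite('pics/e1.png',cv2.resize(grab_frame('side')[110:210,150:350],(600,300)))"
```

```text
now dx -0.022 dy 0.001 dz 0.742 yaw 0.0023
after turn dx -0.022 dy 0.001 dz 0.742 yaw 0.0023
clock 20.85 at [6.238e-01 2.000e-04 8.020e-02] yaw 92.21 q7 -0.43 w 0.0325
29.92145886149956
```

View pics/e1.png

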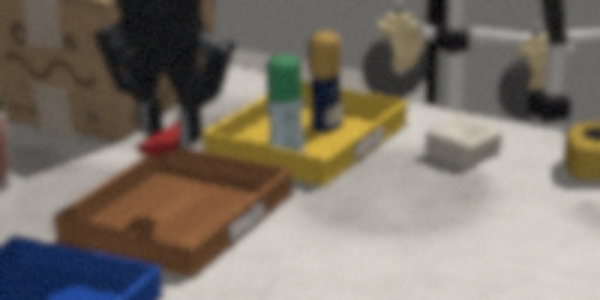

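The rib is held level between the fingertips, at (165,140) in the picture. I'll lower it into the wooden tray.

Call:
{"method": "drive_tool", "body": {"targets": [{"dx": 0,"dy": 0,"dz": 0.12,"yaw": 0,"fingers": 1},{"dx": 0,"dy": 0,"dz": 0.18,"yaw": 0,"fingers": 1},{"dx": 0,"dy": 0,"dz": 0.18,"yaw": 0,"fingers": 1},{"dx": 0,"dy": 0,"dz": 0.12,"yaw": 0,"fingers": 1},{"dx": 0,"dy": 0,"dz": 0.07,"yaw": 0,"fingers": 1},{"dx": 0,"dy": 0,"dz": 0.03,"yaw": 0,"fingers": 1},{"dx": 0,"dy": 0,"dz": 0.02,"yaw": 0,"fingers": 1},{"dx": 0,"dy": 0,"dz": 0.01,"yaw": 0,"fingers": 1},{"dx": 0,"dy": 0,"dz": 0.01,"yaw": 0,"fingers": 1},{"dx": 0,"dy": 0,"dz": 0,"yaw": 0,"fingers": 1}]}}

```text
clock: 21.9
position: [0.6232, -0.0017, 0.0071]
tool_rot: [3.141, 0.0, 1.605]
force: [0.8, 0.3, -1.7]
grip_width: 0.0326
finger_force: 29.9
```

Call:
{"method": "drive_tool", "body": {"targets": [{"dx": 0,"dy": 0,"dz": 0.01,"yaw": 0,"fingers": 1},{"dx": 0,"dy": 0,"dz": 0.01,"yaw": 0,"fingers": 1},{"dx": 0,"dy": 0,"dz": 0,"yaw": 0,"fingers": 0.55},{"dx": 0,"dy": 0,"dz": 0,"yaw": 0,"fingers": 0.45},{"dx": 0,"dy": 0,"dz": 0,"yaw": 0,"fingers": 0.3},{"dx": 0,"dy": 0,"dz": 0,"yaw": 0,"fingers": 0.3},{"dx": 0,"dy": 0,"dz": 0,"yaw": 0,"fingers": 0.3},{"dx": 0,"dy": 0,"dz": -0.05,"yaw": 0,"fingers": 0.3},{"dx": 0,"dy": 0,"dz": -0.2,"yaw": 0,"fingers": 0.3},{"dx": 0,"dy": 0,"dz": -0.3,"yaw": 0,"fingers": 0.1},{"dx": 0,"dy": 0,"dz": -0.3,"yaw": 0,"fingers": 0},{"dx": 0,"dy": 0,"dz": -0.15,"yaw": 0,"fingers": 0}]}}

```text
clock: 23.1
position: [0.6239, -0.0015, 0.1076]
tool_rot: [3.139, -0.0, 1.605]
force: [-0.2, 0.4, 0.4]
grip_width: 0.0855
finger_force: 0.0
```

```bash
python3 -c "
from h import *
go(.4487,.2677,.10,81.5)"
```

```text
now dx 2.751 dy -1.658 dz 0.076 yaw 0.1164
after turn dx 2.404 dy -2.131 dz 0.076 yaw 0.1164
clock 23.1 at [ 0.6239 -0.0015  0.1076] yaw 91.98 q7 -0.41 w 0.0855
```

Call:
{"method": "drive_tool", "body": {"targets": [{"dx": 0,"dy": 0,"dz": 0,"yaw": 0.058,"fingers": 0},{"dx": 0,"dy": 0,"dz": 0,"yaw": 0.058,"fingers": 0},{"dx": 0.12,"dy": -0.11,"dz": 0,"yaw": 0,"fingers": 0},{"dx": 0.23,"dy": -0.205,"dz": 0,"yaw": 0,"fingers": 0},{"dx": 0.23,"dy": -0.205,"dz": 0,"yaw": 0,"fingers": 0},{"dx": 0.23,"dy": -0.205,"dz": 0,"yaw": 0,"fingers": 0},{"dx": 0.23,"dy": -0.205,"dz": 0,"yaw": 0,"fingers": 0},{"dx": 0.23,"dy": -0.205,"dz": 0,"yaw": 0,"fingers": 0},{"dx": 0.23,"dy": -0.205,"dz": 0,"yaw": 0,"fingers": 0},{"dx": 0.23,"dy": -0.205,"dz": 0,"yaw": 0,"fingers": 0},{"dx": 0.23,"dy": -0.205,"dz": 0,"yaw": 0,"fingers": 0},{"dx": 0.23,"dy": -0.205,"dz": 0,"yaw": 0,"fingers": 0},{"dx": 0.14,"dy": -0.12,"dz": 0,"yaw": 0,"fingers": 0},{"dx": 0.07,"dy": -0.055,"dz": 0,"yaw": 0,"fingers": 0},{"dx": 0,"dy": 0,"dz": 0.1,"yaw": 0,"fingers": 0},{"dx": 0,"dy": 0,"dz": 0.3,"yaw": 0,"fingers": 0},{"dx": 0,"dy": 0,"dz": 0.2,"yaw": 0,"fingers": 0},{"dx": 0,"dy": 0,"dz": 0,"yaw": 0,"fingers": 0}]}}

```text
clock: 24.9
position: [0.4468, 0.2651, 0.0422]
tool_rot: [-3.139, 0.003, 1.423]
force: [-0.4, 0.2, 0.8]
grip_width: 0.0853
finger_force: 0.0
```

```bash
python3 -c "
from h import *
go(.4487,.2677,.001,81.5)"
```

```text
now dx 0.028 dy 0.015 dz 0.412 yaw 0.0002
after turn dx 0.028 dy 0.015 dz 0.412 yaw 0.0002
clock 24.9 at [0.4468 0.2651 0.0422] yaw 81.52 q7 -1.23 w 0.0853
```

Call:
{"method": "drive_tool", "body": {"targets": [{"dx": 0.02,"dy": 0.015,"dz": 0.12,"yaw": 0,"fingers": 0},{"dx": 0,"dy": 0,"dz": 0.12,"yaw": 0,"fingers": 0},{"dx": 0,"dy": 0,"dz": 0.1,"yaw": 0,"fingers": 0},{"dx": 0,"dy": 0,"dz": 0.05,"yaw": 0,"fingers": 0},{"dx": 0,"dy": 0,"dz": 0.02,"yaw": 0,"fingers": 0},{"dx": 0,"dy": 0,"dz": 0,"yaw": 0,"fingers": 0.2},{"dx": 0,"dy": 0,"dz": 0,"yaw": 0,"fingers": 0.3},{"dx": 0,"dy": 0,"dz": 0,"yaw": 0,"fingers": 0.35},{"dx": 0,"dy": 0,"dz": 0,"yaw": 0,"fingers": 0.4},{"dx": 0,"dy": 0,"dz": 0,"yaw": 0,"fingers": 0.45},{"dx": 0,"dy": 0,"dz": 0,"yaw": 0,"fingers": 0.5},{"dx": 0,"dy": 0,"dz": 0,"yaw": 0,"fingers": 1},{"dx": 0,"dy": 0,"dz": 0,"yaw": 0,"fingers": 1},{"dx": 0,"dy": 0,"dz": 0,"yaw": 0,"fingers": 1}], "squeeze": 45}}

```text
clock: 26.3
position: [0.4497, 0.2689, 0.0044]
tool_rot: [3.141, -0.0, 1.423]
force: [-1.7, -1.3, 10.5]
grip_width: 0.049
finger_force: 45.2
```

```bash
python3 -c "
from h import *
a=np.deg2rad(4.6);x,y=.62-.042*np.sin(a),.2155+.042*np.cos(a);print(x,y)
go(x,y,.08,94.6)"
```

```text
0.6166316451781879 0.2573647128951624
now dx 0.132 dy 1.668 dz -0.756 yaw -0.1452
after turn dx -0.249 dy 1.655 dz -0.756 yaw -0.1452
clock 26.3 at [0.4497 0.2689 0.0044] yaw 81.53 q7 -1.27 w 0.049
```

Call:
{"method": "drive_tool", "body": {"targets": [{"dx": 0,"dy": 0,"dz": -0.03,"yaw": 0,"fingers": 1},{"dx": 0,"dy": 0,"dz": -0.1,"yaw": 0,"fingers": 1},{"dx": 0,"dy": 0,"dz": -0.15,"yaw": 0,"fingers": 1},{"dx": 0,"dy": 0,"dz": -0.2,"yaw": -0.0726,"fingers": 1},{"dx": 0,"dy": 0,"dz": -0.2,"yaw": -0.0726,"fingers": 1},{"dx": 0,"dy": 0,"dz": -0.12,"yaw": 0,"fingers": 1},{"dx": -0.015,"dy": 0.1,"dz": 0,"yaw": 0,"fingers": 1},{"dx": -0.03,"dy": 0.2,"dz": 0,"yaw": 0,"fingers": 1},{"dx": -0.045,"dy": 0.3,"dz": 0,"yaw": 0,"fingers": 1},{"dx": -0.045,"dy": 0.3,"dz": 0,"yaw": 0,"fingers": 1},{"dx": -0.045,"dy": 0.3,"dz": 0,"yaw": 0,"fingers": 1},{"dx": -0.04,"dy": 0.25,"dz": 0,"yaw": 0,"fingers": 1},{"dx": -0.02,"dy": 0.13,"dz": 0,"yaw": 0,"fingers": 1},{"dx": -0.01,"dy": 0.08,"dz": 0,"yaw": 0,"fingers": 1},{"dx": 0,"dy": 0,"dz": 0,"yaw": 0,"fingers": 1},{"dx": 0,"dy": 0,"dz": 0,"yaw": 0,"fingers": 1}]}}

```text
clock: 27.9
position: [0.6162, 0.2574, 0.0834]
tool_rot: [-3.141, 0.0, 1.651]
force: [-0.5, 0.4, -2.1]
grip_width: 0.0486
finger_force: 47.0
```

```bash
python3 -c "
from h import *
go(.6166,.2574,.0094,94.6)
cv2.imwrite('pics/f1.png',cv2.resize(grab_frame('side')[110:260,90:310],(660,450)))"
```

```text
now dx -0.000 dy 0.004 dz 0.740 yaw -0.0002
after turn dx -0.000 dy 0.004 dz 0.740 yaw -0.0002
clock 27.9 at [0.6162 0.2574 0.0834] yaw 94.58 q7 -0.76 w 0.0486
```

View pics/f1.png

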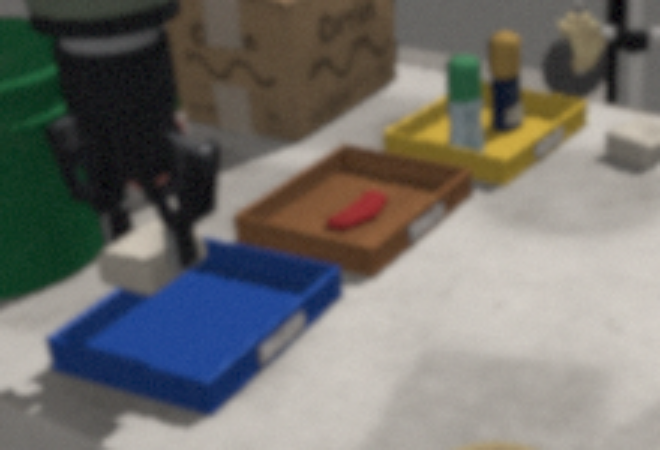

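The oblong mould hangs level over the blue tray, the rib lies flat in the wooden tray at (358,210), and both bottles stand. I'll lower the mould.

Call:
{"method": "drive_tool", "body": {"targets": [{"dx": 0,"dy": 0,"dz": 0.1,"yaw": 0,"fingers": 1},{"dx": 0,"dy": 0,"dz": 0.17,"yaw": 0,"fingers": 1},{"dx": 0,"dy": 0,"dz": 0.17,"yaw": 0,"fingers": 1},{"dx": 0,"dy": 0,"dz": 0.13,"yaw": 0,"fingers": 1},{"dx": 0,"dy": 0,"dz": 0.08,"yaw": 0,"fingers": 1},{"dx": 0,"dy": 0,"dz": 0.04,"yaw": 0,"fingers": 1},{"dx": 0,"dy": 0,"dz": 0.02,"yaw": 0,"fingers": 1},{"dx": 0,"dy": 0,"dz": 0.01,"yaw": 0,"fingers": 1},{"dx": 0,"dy": 0,"dz": 0.01,"yaw": 0,"fingers": 1},{"dx": 0,"dy": 0,"dz": 0,"yaw": 0,"fingers": 1}]}}

```text
clock: 28.95
position: [0.6171, 0.2572, 0.0111]
tool_rot: [3.141, -0.0, 1.651]
force: [0.0, 0.5, -1.8]
grip_width: 0.0483
finger_force: 47.0
```

Call:
{"method": "drive_tool", "body": {"targets": [{"dx": 0,"dy": 0,"dz": 0.01,"yaw": 0,"fingers": 1},{"dx": 0,"dy": 0,"dz": 0.01,"yaw": 0,"fingers": 1},{"dx": 0,"dy": 0,"dz": 0.005,"yaw": 0,"fingers": 1},{"dx": 0,"dy": 0,"dz": 0,"yaw": 0,"fingers": 1}]}}

```text
clock: 29.35
position: [0.6171, 0.2573, 0.0094]
tool_rot: [3.141, 0.0, 1.651]
force: [-6.0, -4.1, 16.7]
grip_width: 0.0482
finger_force: 49.3
```

Contact with the tray floor. I'll release, lift and move towards the square mould.

Call:
{"method": "drive_tool", "body": {"targets": [{"dx": 0,"dy": 0,"dz": 0,"yaw": 0,"fingers": 0.35},{"dx": 0,"dy": 0,"dz": 0,"yaw": 0,"fingers": 0.3},{"dx": 0,"dy": 0,"dz": 0,"yaw": 0,"fingers": 0.15},{"dx": 0,"dy": 0,"dz": 0,"yaw": 0,"fingers": 0.1},{"dx": 0,"dy": 0,"dz": 0,"yaw": 0,"fingers": 0.1},{"dx": 0,"dy": 0,"dz": 0,"yaw": 0,"fingers": 0.1},{"dx": 0,"dy": 0,"dz": -0.05,"yaw": 0,"fingers": 0.1},{"dx": 0,"dy": 0,"dz": -0.25,"yaw": 0,"fingers": 0.1},{"dx": 0,"dy": 0,"dz": -0.3,"yaw": 0,"fingers": 0},{"dx": 0,"dy": 0,"dz": -0.3,"yaw": 0,"fingers": 0},{"dx": 0,"dy": 0,"dz": -0.3,"yaw": 0,"fingers": 0},{"dx": 0,"dy": 0,"dz": -0.3,"yaw": 0,"fingers": 0}]}}

```text
clock: 30.55
position: [0.6168, 0.2572, 0.16]
tool_rot: [3.141, -0.0, 1.651]
force: [0.6, -0.4, -0.4]
grip_width: 0.0855
finger_force: 0.0
```

```bash
python3 -c "
from h import *
go(.444,-.26,.1,77.2)"
```

```text
now dx -5.016 dy -2.139 dz 0.600 yaw 0.1935
after turn dx -5.426 dy -0.539 dz 0.600 yaw 0.1935
clock 30.55 at [0.6168 0.2572 0.16  ] yaw 94.62 q7 -0.72 w 0.0855
```

Call:
{"method": "drive_tool", "body": {"targets": [{"dx": 0,"dy": 0,"dz": 0,"yaw": 0.0645,"fingers": 0},{"dx": 0,"dy": 0,"dz": 0,"yaw": 0.0645,"fingers": 0},{"dx": 0,"dy": 0,"dz": 0,"yaw": 0.0645,"fingers": 0},{"dx": -0.2,"dy": -0.02,"dz": 0,"yaw": 0,"fingers": 0},{"dx": -0.34,"dy": -0.034,"dz": 0,"yaw": 0,"fingers": 0},{"dx": -0.34,"dy": -0.034,"dz": 0,"yaw": 0,"fingers": 0},{"dx": -0.34,"dy": -0.034,"dz": 0,"yaw": 0,"fingers": 0},{"dx": -0.34,"dy": -0.034,"dz": 0,"yaw": 0,"fingers": 0},{"dx": -0.34,"dy": -0.034,"dz": 0,"yaw": 0,"fingers": 0},{"dx": -0.34,"dy": -0.034,"dz": 0,"yaw": 0,"fingers": 0},{"dx": -0.34,"dy": -0.034,"dz": 0,"yaw": 0,"fingers": 0},{"dx": -0.34,"dy": -0.034,"dz": 0,"yaw": 0,"fingers": 0},{"dx": -0.34,"dy": -0.034,"dz": 0,"yaw": 0,"fingers": 0},{"dx": -0.34,"dy": -0.034,"dz": 0,"yaw": 0,"fingers": 0},{"dx": -0.34,"dy": -0.034,"dz": 0,"yaw": 0,"fingers": 0},{"dx": -0.34,"dy": -0.034,"dz": 0,"yaw": 0,"fingers": 0},{"dx": -0.34,"dy": -0.034,"dz": 0,"yaw": 0,"fingers": 0},{"dx": -0.34,"dy": -0.034,"dz": 0,"yaw": 0,"fingers": 0},{"dx": -0.34,"dy": -0.034,"dz": 0,"yaw": 0,"fingers": 0},{"dx": -0.12,"dy": -0.01,"dz": 0,"yaw": 0,"fingers": 0}]}}

```text
clock: 32.55
position: [0.4427, -0.2625, 0.1586]
tool_rot: [-3.142, 0.001, 1.344]
force: [-0.2, -0.6, -0.1]
grip_width: 0.0855
finger_force: 0.0
```

Call:
{"method": "drive_tool", "body": {"targets": [{"dx": 0,"dy": 0,"dz": 0.1,"yaw": 0,"fingers": 0},{"dx": 0,"dy": 0,"dz": 0.3,"yaw": 0,"fingers": 0},{"dx": 0,"dy": 0,"dz": 0.3,"yaw": 0,"fingers": 0},{"dx": 0,"dy": 0,"dz": 0.3,"yaw": 0,"fingers": 0},{"dx": 0,"dy": 0,"dz": 0.15,"yaw": 0,"fingers": 0},{"dx": 0,"dy": 0,"dz": 0,"yaw": 0,"fingers": 0},{"dx": 0,"dy": 0,"dz": 0,"yaw": 0,"fingers": 0}]}}

```text
clock: 33.25
position: [0.4446, -0.2582, 0.0435]
tool_rot: [-3.141, -0.001, 1.349]
force: [0.7, -0.0, 1.3]
grip_width: 0.0856
finger_force: 0.0
```

```bash
python3 -c "
from h import *
go(.444,-.26,.001,77.2)"
```

```text
now dx -0.019 dy -0.002 dz 0.425 yaw 0.0008
after turn dx -0.019 dy -0.002 dz 0.425 yaw 0.0008
clock 33.25 at [ 0.4446 -0.2582  0.0435] yaw 77.28 q7 -0.21 w 0.0856
```

Call:
{"method": "drive_tool", "body": {"targets": [{"dx": -0.02,"dy": 0,"dz": 0.12,"yaw": 0,"fingers": 0},{"dx": 0,"dy": 0,"dz": 0.12,"yaw": 0,"fingers": 0},{"dx": 0,"dy": 0,"dz": 0.1,"yaw": 0,"fingers": 0},{"dx": 0,"dy": 0,"dz": 0.06,"yaw": 0,"fingers": 0},{"dx": 0,"dy": 0,"dz": 0.03,"yaw": 0,"fingers": 0},{"dx": 0,"dy": 0,"dz": 0,"yaw": 0,"fingers": 0.15},{"dx": 0,"dy": 0,"dz": 0,"yaw": 0,"fingers": 0.2},{"dx": 0,"dy": 0,"dz": 0,"yaw": 0,"fingers": 0.25},{"dx": 0,"dy": 0,"dz": 0,"yaw": 0,"fingers": 0.3},{"dx": 0,"dy": 0,"dz": 0,"yaw": 0,"fingers": 0.35},{"dx": 0,"dy": 0,"dz": 0,"yaw": 0,"fingers": 0.4},{"dx": 0,"dy": 0,"dz": 0,"yaw": 0,"fingers": 1},{"dx": 0,"dy": 0,"dz": 0,"yaw": 0,"fingers": 1},{"dx": 0,"dy": 0,"dz": 0,"yaw": 0,"fingers": 1}]}}

```text
clock: 34.65
position: [0.444, -0.2614, 0.001]
tool_rot: [3.141, 0.0, 1.347]
force: [-1.1, 0.4, 10.5]
grip_width: 0.059
finger_force: 45.8
```

```bash
python3 -c "
from h import *
a=np.deg2rad(4.6);x,y=.62+.042*np.sin(a),.2155-.042*np.cos(a);print(x,y)
go(x,y,.15,94.6)"
```

```text
0.6233683548218121 0.1736352871048376
now dx 4.640 dy 0.783 dz -1.490 yaw -0.1935
after turn dx 4.193 dy 2.136 dz -1.490 yaw -0.1935
clock 34.65 at [ 0.444  -0.2614  0.001 ] yaw 77.18 q7 -0.25 w 0.059
```

Call:
{"method": "drive_tool", "body": {"targets": [{"dx": 0,"dy": 0,"dz": -0.04,"yaw": 0,"fingers": 1},{"dx": 0,"dy": 0,"dz": -0.12,"yaw": 0,"fingers": 1},{"dx": 0,"dy": 0,"dz": -0.2,"yaw": 0,"fingers": 1},{"dx": 0,"dy": 0,"dz": -0.2,"yaw": -0.0645,"fingers": 1},{"dx": 0,"dy": 0,"dz": -0.2,"yaw": -0.0645,"fingers": 1},{"dx": 0,"dy": 0,"dz": -0.14,"yaw": -0.0645,"fingers": 1},{"dx": 0.15,"dy": 0.08,"dz": 0,"yaw": 0,"fingers": 1},{"dx": 0.25,"dy": 0.13,"dz": 0,"yaw": 0,"fingers": 1},{"dx": 0.32,"dy": 0.163,"dz": 0,"yaw": 0,"fingers": 1},{"dx": 0.32,"dy": 0.163,"dz": 0,"yaw": 0,"fingers": 1},{"dx": 0.32,"dy": 0.163,"dz": 0,"yaw": 0,"fingers": 1},{"dx": 0.32,"dy": 0.163,"dz": 0,"yaw": 0,"fingers": 1},{"dx": 0.32,"dy": 0.163,"dz": 0,"yaw": 0,"fingers": 1},{"dx": 0.32,"dy": 0.163,"dz": 0,"yaw": 0,"fingers": 1},{"dx": 0.32,"dy": 0.163,"dz": 0,"yaw": 0,"fingers": 1},{"dx": 0.32,"dy": 0.163,"dz": 0,"yaw": 0,"fingers": 1},{"dx": 0.32,"dy": 0.163,"dz": 0,"yaw": 0,"fingers": 1},{"dx": 0.32,"dy": 0.163,"dz": 0,"yaw": 0,"fingers": 1},{"dx": 0.32,"dy": 0.163,"dz": 0,"yaw": 0,"fingers": 1},{"dx": 0.2,"dy": 0.1,"dz": 0,"yaw": 0,"fingers": 1}]}}

```text
clock: 36.65
position: [0.6205, 0.1693, 0.0913]
tool_rot: [3.141, -0.001, 1.653]
force: [-0.3, -0.4, -0.2]
grip_width: 0.0586
finger_force: 48.4
```

Call:
{"method": "drive_tool", "body": {"targets": [{"dx": 0.07,"dy": 0.03,"dz": 0,"yaw": 0,"fingers": 1},{"dx": 0,"dy": 0,"dz": 0,"yaw": 0,"fingers": 1},{"dx": 0,"dy": 0,"dz": 0,"yaw": 0,"fingers": 1}]}}

```text
clock: 36.95
position: [0.6224, 0.1721, 0.0905]
tool_rot: [-3.141, 0.001, 1.65]
force: [0.0, -0.7, -1.0]
grip_width: 0.0581
finger_force: 48.3
```

```bash
python3 -c "
from h import *
go(.6234,.1736,.006,94.6)
cv2.imwrite('pics/g1.png',cv2.vconcat([cv2.resize(grab_frame('top')[80:180,120:320],(600,300)),cv2.resize(grab_frame('side')[160:260,90:290],(600,300))]))"
```

```text
now dx 0.014 dy 0.011 dz 0.845 yaw -0.0005
after turn dx 0.014 dy 0.011 dz 0.845 yaw -0.0005
clock 36.95 at [0.6224 0.1721 0.0905] yaw 94.56 q7 -0.63 w 0.0581
```

View pics/g1.png

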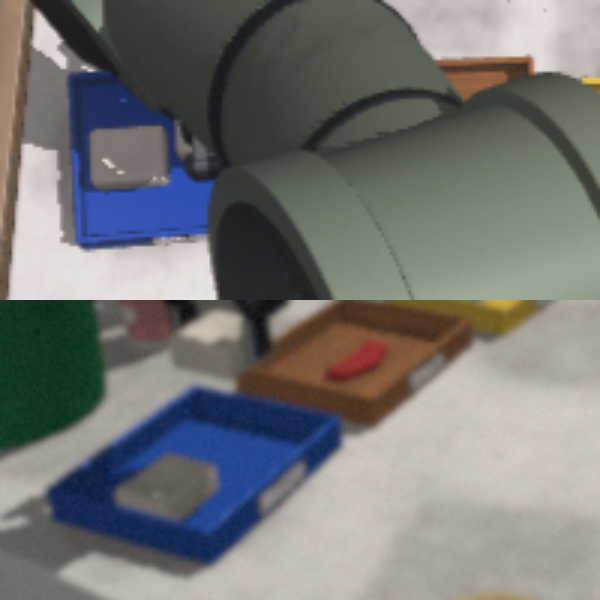

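The oblong lies flat in the left half of the blue tray, centred near (130,157) in the top half of the picture. The square hangs level over the other half. I'll lower it.

Call:
{"method": "drive_tool", "body": {"targets": [{"dx": 0.01,"dy": 0.01,"dz": 0.1,"yaw": 0,"fingers": 1},{"dx": 0,"dy": 0,"dz": 0.18,"yaw": 0,"fingers": 1},{"dx": 0,"dy": 0,"dz": 0.18,"yaw": 0,"fingers": 1},{"dx": 0,"dy": 0,"dz": 0.15,"yaw": 0,"fingers": 1},{"dx": 0,"dy": 0,"dz": 0.1,"yaw": 0,"fingers": 1},{"dx": 0,"dy": 0,"dz": 0.06,"yaw": 0,"fingers": 1},{"dx": 0,"dy": 0,"dz": 0.03,"yaw": 0,"fingers": 1},{"dx": 0,"dy": 0,"dz": 0.02,"yaw": 0,"fingers": 1},{"dx": 0,"dy": 0,"dz": 0.01,"yaw": 0,"fingers": 1},{"dx": 0,"dy": 0,"dz": 0,"yaw": 0,"fingers": 1}]}}

```text
clock: 38.05
position: [0.6237, 0.1747, 0.0076]
tool_rot: [3.141, -0.0, 1.651]
force: [0.5, -0.6, -0.5]
grip_width: 0.0588
finger_force: 48.3
```

Call:
{"method": "drive_tool", "body": {"targets": [{"dx": 0,"dy": 0,"dz": 0.01,"yaw": 0,"fingers": 1},{"dx": 0,"dy": 0,"dz": 0.005,"yaw": 0,"fingers": 1},{"dx": 0,"dy": 0,"dz": 0.005,"yaw": 0,"fingers": 1},{"dx": 0,"dy": 0,"dz": 0,"yaw": 0,"fingers": 1}]}}

```text
clock: 38.45
position: [0.6237, 0.1746, 0.006]
tool_rot: [3.141, 0.0, 1.651]
force: [-4.7, -2.1, 10.0]
grip_width: 0.0583
finger_force: 49.4
```

Contact. I'll release, lift, and swing clear so the cameras can see everything.

Call:
{"method": "drive_tool", "body": {"targets": [{"dx": 0,"dy": 0,"dz": 0,"yaw": 0,"fingers": 0.25},{"dx": 0,"dy": 0,"dz": 0,"yaw": 0,"fingers": 0.2},{"dx": 0,"dy": 0,"dz": 0,"yaw": 0,"fingers": 0.1},{"dx": 0,"dy": 0,"dz": 0,"yaw": 0,"fingers": 0},{"dx": 0,"dy": 0,"dz": 0,"yaw": 0,"fingers": 0},{"dx": 0,"dy": 0,"dz": 0,"yaw": 0,"fingers": 0},{"dx": 0,"dy": 0,"dz": -0.05,"yaw": 0,"fingers": 0},{"dx": 0,"dy": 0,"dz": -0.25,"yaw": 0,"fingers": 0},{"dx": 0,"dy": 0,"dz": -0.3,"yaw": 0,"fingers": 0},{"dx": 0,"dy": 0,"dz": -0.3,"yaw": 0,"fingers": 0},{"dx": 0,"dy": 0,"dz": -0.3,"yaw": 0,"fingers": 0},{"dx": 0,"dy": 0,"dz": -0.3,"yaw": 0,"fingers": 0},{"dx": -0.15,"dy": -0.15,"dz": 0,"yaw": 0,"fingers": 0},{"dx": -0.25,"dy": -0.25,"dz": 0,"yaw": 0,"fingers": 0},{"dx": -0.25,"dy": -0.3,"dz": 0,"yaw": 0,"fingers": 0},{"dx": -0.25,"dy": -0.3,"dz": 0,"yaw": 0,"fingers": 0},{"dx": -0.25,"dy": -0.3,"dz": 0,"yaw": 0,"fingers": 0},{"dx": -0.25,"dy": -0.3,"dz": 0,"yaw": 0,"fingers": 0},{"dx": 0,"dy": 0,"dz": 0,"yaw": 0,"fingers": 0},{"dx": 0,"dy": 0,"dz": 0,"yaw": 0,"fingers": 0}]}}

```text
clock: 40.45
position: [0.4755, 0.0217, 0.156]
tool_rot: [3.141, 0.0, 1.65]
force: [-0.2, 0.7, 0.7]
grip_width: 0.0851
finger_force: 0.0
```

```bash
python3 -c "
from h import *
t=grab_frame('top');cv2.imwrite('pics/z1.png',cv2.vconcat([cv2.resize(t[85:285,110:410],(600,400),interpolation=2)[:230],cv2.resize(grab_frame('side')[120:260,90:370],(600,300))]))
print(readout.observe()['position'])"
```

```text
[0.47603749 0.02286302 0.15564804]
```

View pics/z1.png

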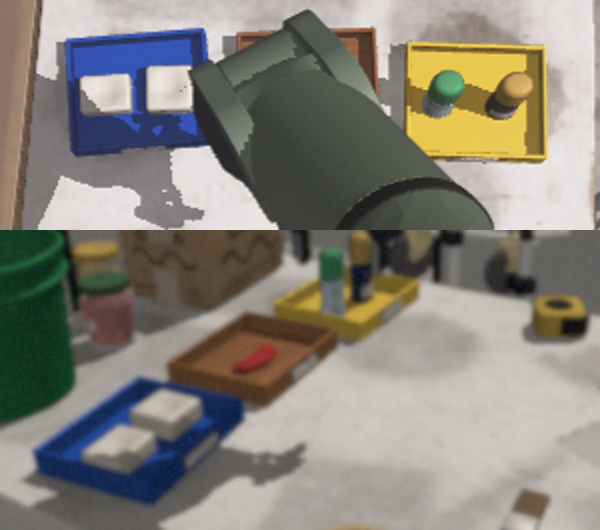

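The blue tray holds both moulds, side by side and flat, at (106,95) and (170,90). The rib lies flat in the wooden tray at (255,358), and both bottles stand in the yellow tray at (440,92) and (510,95). The tape measure and the roll haven't been touched, so I'm handing in.

```bash
python3 -c "
from workcell import workorder
print(workorder.job_done())"
```

```text
the job is handed in; nothing more can be done
None
```

The job is handed in at about 41 s of the 112 s allowed: the last pictures show both bottles upright in the yellow tray, both moulds flat side by side in the blue, and the rib flat in the wooden one, with the tape measure and masking tape never touched; the hand-in returned no verdict.

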